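Sift the mini dice out of the draughts on the catch box

ROBOT

A 7-joint arm with a two-finger parallel gripper is mounted at the origin on the work surface. World frame = base frame: x ahead of the robot, y to its left, z up, the work surface at z = 0. Lengths are in m, angles in degrees, forces in N, time in s.
With the tool pointing down it reaches from about 0.425 to 0.875 m from the base axis. Payload 4.7 kg.
Tool frame: the origin (TCP) lies on the front face of the gripper's body, between the roots of the fingers; the fingertips stand 70 mm ahead of it and the grasp point (between the pads) lies 51 mm ahead of it; z points along the fingers, y is the direction in which the jaws open and shut (so a half turn about z gives the same grasp; the last joint's range is limited). The gripper opens to 87 mm and grips with 3 to 60 N. Pads are 19 mm wide; open, the fingers measure 117 mm over their backs; the gripper's body (75 mm by 190 mm) begins 51 mm behind the grasp point.
Start: joints at [78.1, 18.392, -4.016, 83.108, 1.295, 78.541, -3.26], TCP at [0.143, -0.634, 0.292] pointing down, gripper open.
Joint ranges: [-163.93, 163.93], [-17.29, 119.83], [-79.2, 71.16], [3.27, 140.29], [-89.18, 269.18], [5.43, 117.66], [-154.24, 154.24]. Speed limits (degrees/s): [147.25, 147.25, 180, 180, 180, 180, 180].

INTERFACE

Orientations are given as [roll, pitch, yaw] about the fixed x, y, z axes, in that order (R = Rz(yaw) Ry(pitch) Rx(roll)).
In Python, from cell import env gives the robot as it stands.
- The arm moves only by the tool drive_tool, never from a script. Its argument "commands" is a list of rows, each a list of 7 numbers: the shift along the tool's x, y, z in cm, then the turn, a rotation vector about the tool's x, y, z in degrees, then the opening, from 0 (shut) to 1 (fully open). In form: [[tx, ty, tz, rx, ry, rz, hand], ...]. A call has 1 to 20 rows; each row shifts and turns the commanded pose from where the row before left it, along the tool's axes as they then stand; what a row does not reach is not made up. A row lasts 1/12 s, in which the tool goes at most 41.7 mm and 7.16 degrees, less where a joint would pass 70% of its speed; a pose out of reach is approached as far as the arm can. A call is refused whole if a number of a shift passes 4.17 or a number of a turn 7.16, either way. A call with a gripper value outside its range is refused whole. The fingers move at their own pace and stop on an object; "force" is the grip in N (left out, the last holds). Time passes only in rows, so rows that do not move let the fingers close. It gives the time, the measured TCP pose, the force and the opening at its end, in the units of the state.
- env.get_obs(): the state, without advancing time (a new reading comes with each control period).
- env.read_camera(name): name is "scene" or "top"; returns a dict with "img" (420x560x3 uint8, blue, green, red), "mtx" (3x3 intrinsics, pixels), "k1" (the pictures are not rectified: a ray, as slopes to the right and down, at radius r is drawn at 1 + k1 r^2 times it, then the intrinsics apply), "pose" (4x4, takes a point from camera to world coordinates). Camera axes: x right, y down, z forward; pixel columns grow to the right and rows downward; lengths in m; the calibration is good to about 2 mm. A picture is of the moment at which its call begins. There is no depth.
- env.sign_off(): hands the job in, once; it reports no verdict.
The state is a dict: "time_s": time; "qpos": joint angles; "joint_velocities": joint speeds; "effort": joint torques, N m; "tool_pos": TCP position; "tool_rot": TCP orientation; "force": force on the tool from outside, world axes, zero at the start; "wrist_torque": the same for the moment, N m; "grip_width": finger opening in m.
Only numpy, scipy, OpenCV 4.12 (cv2) and the standard library are available. Lean on these libraries where they do the work, as an engineer would, in place of code of your own. Each camera call takes 0.05 s, during which the arm holds its last target.

TASK

The draughts set came back with small metal dice mixed in. Carry the loaded sieve by its handle without losing a piece, lower it gently into the guides of the catch box so that its weight rests on the rails, and only then shake it side to side along the rails, without lifting it off them or ramming the ends, until all six dice have dropped into the box. Leave the sieve sitting on the rails with the three draughts still in it, let go, and do not disturb the pawn and the sand timer.

Things in the scene. Friction and masses are not known exactly. Their poses are not given: they have to be found in the camera images.
- sieve_grip (a point): middle of the sieve's handle bar, the point to grip (from above, fingers either side in the sieve's y). It lies 76 mm above the sieve's underside, over the sieve's centre, and has the sieve's axes. The bar is wood, 14 mm wide (y), 20 mm high, 132 mm long (x), 56 mm of free height between it and the sieve floor.
- sieve: the sieve, loose, 0.3 to 0.48 kg empty: wooden frame 148 mm (x) by 134 mm (y), 40 mm high, walls 8 mm, open floor, bridge handle along x overhead (top 89 mm up). Origin at the centre of its underside, z up. Stands on the table at the start.
- sieve_floor (a point): centre of the sieve floor's top, 10 mm above its underside. Flat steel slats along x (14 mm wide at y = -18 and 18, 12 mm wide along both y walls) leave three rows of gaps 22 mm wide; thin rods along y at x = -33, 0, 33 part them to 29 mm. A die slides on the slats only when jerked in y harder than 1 to 1.4 m/s2, and drops through after some 12 mm of sliding.
- box: the catch box, plywood, open on top, fixed to the table: outside 169 mm (x) by 220 mm (y), 64 mm high. Origin at the centre of its underside. The sieve goes in with its x along the box's x (either way round) and slides on the box's rails along y. Over 25 N between sieve and box is ramming.
- box_rails (a point): middle between the two rails, at the height of their tops, 50 mm above the box's underside. Felt-lined rails run along y, x = 66.5 to 76.5 mm either side. Guide walls 153 mm apart in x (2.5 mm play each side of the sieve) rise 10 mm above the rails and end in a flared lip; rigid end walls, 204 mm apart in y, rise 10 mm too: the sieve can slide 35 mm either way from the middle.
- die0: a cubical metal die with 12 mm edges, 11.5 g; origin at its centre. At the start it lies on a slat of the sieve floor, its centre 16 mm above the sieve's underside
- die1: a cubical metal die with 12 mm edges, 11.5 g; origin at its centre. At the start it lies on a slat of the sieve floor, its centre 16 mm above the sieve's underside
- die2: a cubical metal die with 12 mm edges, 11.5 g; origin at its centre. At the start it lies on a slat of the sieve floor, its centre 16 mm above the sieve's underside
- die3: a cubical metal die with 12 mm edges, 11.5 g; origin at its centre. At the start it lies on a slat of the sieve floor, its centre 16 mm above the sieve's underside
- die4: a cubical metal die with 12 mm edges, 11.5 g; origin at its centre. At the start it lies on a slat of the sieve floor, its centre 16 mm above the sieve's underside
- die5: a cubical metal die with 12 mm edges, 11.5 g; origin at its centre. At the start it lies on a slat of the sieve floor, its centre 16 mm above the sieve's underside
- draught0: a round wooden draughts piece, 36 mm across, 10 mm thick, 12 g; origin at its centre. It lies flat on the sieve floor, too big for the openings
- draught1: a round wooden draughts piece, 36 mm across, 10 mm thick, 12 g; origin at its centre. It lies flat on the sieve floor, too big for the openings
- draught2: a round wooden draughts piece, 36 mm across, 10 mm thick, 12 g; origin at its centre. It lies flat on the sieve floor, too big for the openings
- pawn: bystander: a turned wooden pawn, 30 mm across, 58 mm tall, standing between the task's things; origin under its centre
- timer: bystander: a sand timer, 40 mm across, 80 mm tall, standing between the task's things; origin under its centre

How it is judged:
By the outcome, as a careful person would: the job done as asked, in the order asked, and still so for the second after the job is handed in, with the robot touching nothing.
It also fails if it takes over 72 s, if anything falls off the work surface, if the arm or the gripper's body presses on something with over 40 N, if the wrist force passes 120 N, or if a joint passes its speed limit or range.

## Working session

There is one attempt and no reset: what is moved stays moved. The work goes in short steps, Python scripts to look and compute and a tool call to move; the robot and the scene stay as the last step left them, time stands still between calls to the robot, and variables do not carry over. Pictures are saved under pics/ and viewed, and the job is handed in when it is done.

Besides the shell and the picture viewer there is one more tool, called after "Request:" as name(argument=value, ...) on one line, values as JSON. drive_tool: Moves the arm, as the interface text tells. Its arguments: {"type":"object","properties":{"commands":{"type":"array"},"force":{"type":"number"}},"required":["commands"]}

```bash
ls; mkdir -p pics
python3 - <<'E'
from cell import env
import cv2
o=env.get_obs()
for k in o: print(k,o[k])
for n in("scene","top"):
    c=env.read_camera(n); cv2.imwrite(f"pics/{n}0.png",c["img"]); print(n,c["mtx"],c["k1"],c["pose"])
E
```

```text
pics
time_s 0.0
qpos [78.09892687 18.43885818 -4.01458049 83.17404426  1.29718674 78.54023465
 -3.26109734]
joint_velocities [-0.00535014  0.02688254  0.0334834  -0.0456369  -0.03962725  0.13207207
  0.02923228]
effort [-2.05087149e-04 -4.91285992e+01 -4.03963253e-01 -3.12527740e+01
 -6.38463395e-02  4.35392931e-02  1.72442733e-04]
tool_pos [ 0.14284501 -0.63368777  0.29117106]
tool_rot [-1.79892222e+02  8.13152158e-03  1.27092481e+01]
force [0.04469057 0.09620891 0.29827223]
wrist_torque [-0.03582711  0.01885356  0.06426038]
grip_width 0.08669706674220672
scene [[455.31041973   0.         276.71294219]
 [  0.         455.31041973 209.54661475]
 [  0.           0.           1.        ]] -0.14595746985222283 [[-0.15288923  0.79243294 -0.59048701  1.02856711]
 [ 0.98816923  0.1152695  -0.10116578  0.07992166]
 [-0.01210196 -0.59896826 -0.80068132  0.76063352]
 [ 0.          0.          0.          1.        ]]
top [[475.74423269   0.         277.21419592]
 [  0.         475.74423269 218.72297871]
 [  0.           0.           1.        ]] -0.012649243720152534 [[-0.01697905 -0.99572575  0.09078511  0.43864221]
 [-0.99950538  0.01930685  0.02482431 -0.00370239]
 [-0.02647098 -0.09031871 -0.99556106  0.942804  ]
 [ 0.          0.          0.          1.        ]]
```

View pics/scene0.png

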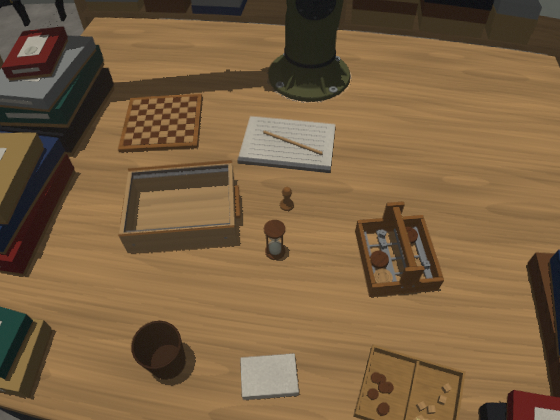

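View pics/top0.png

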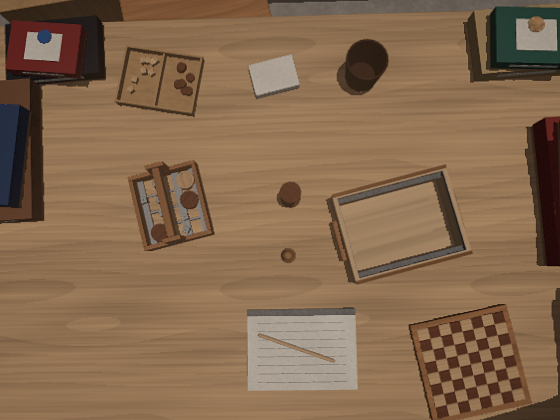

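Run:
```python
import cv2
t=cv2.imread("pics/top0.png");s=cv2.imread("pics/scene0.png")
def crop(im,x,y,w,h,f,n):
    cv2.imwrite("pics/"+n,cv2.resize(im[y:y+h,x:x+w],None,fx=f,fy=f,interpolation=cv2.INTER_CUBIC))
crop(t,120,150,100,110,5,"c_ts.png")
crop(t,320,155,160,135,5-.5,"c_tb.png".replace("png","png"))
crop(s,350,195,100,110,5,"c_ss.png")
crop(s,110,150,195,120,4,"c_sb.png")
```

```text
(no output)
```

View pics/c_ts.png

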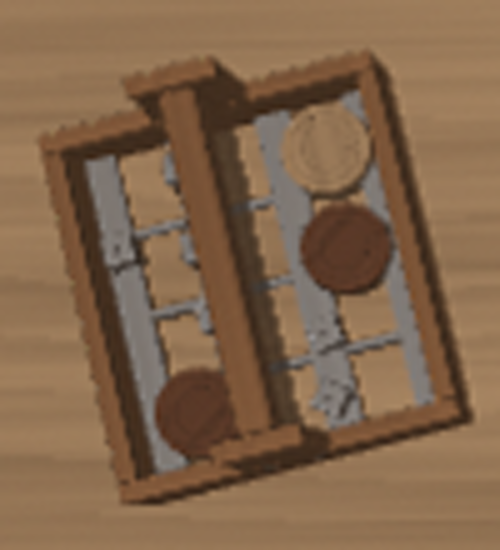

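View pics/c_tb.png

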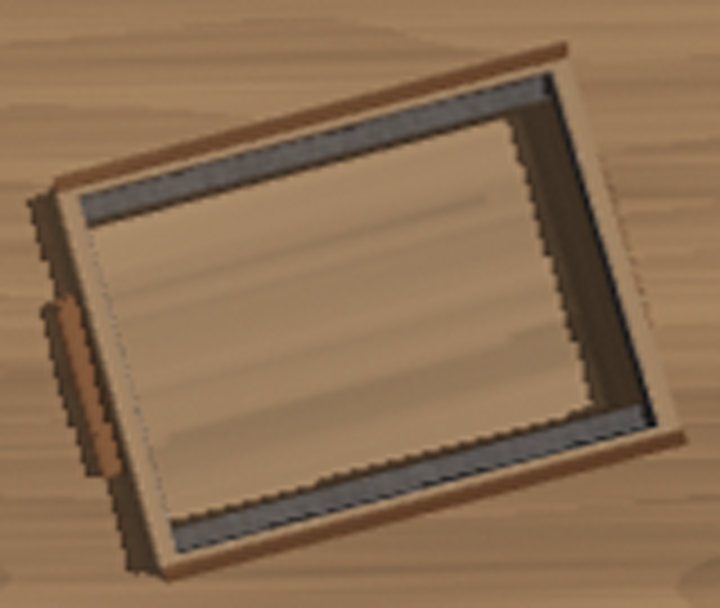

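View pics/c_ss.png

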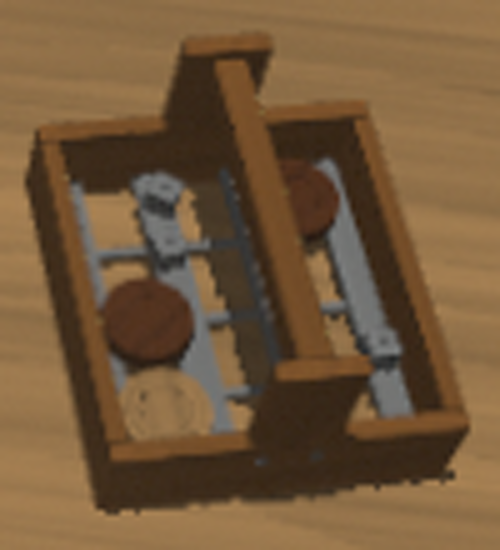

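View pics/c_sb.png

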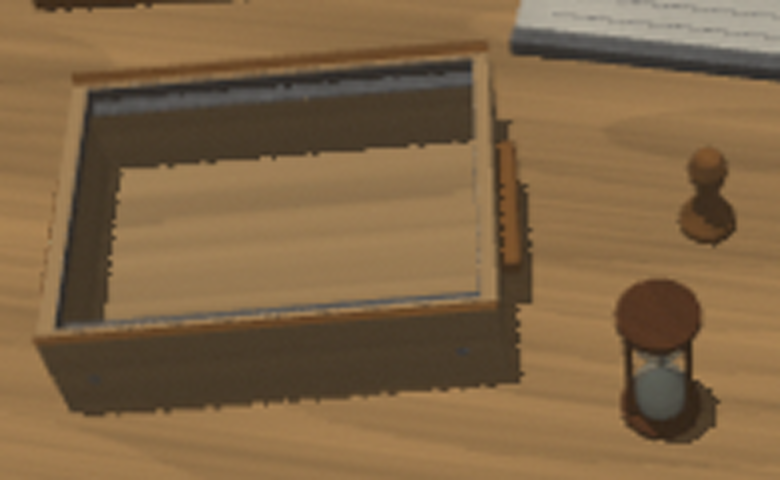

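```bash
cat > h.py <<'E'
import numpy as np, cv2
from scipy.optimize import least_squares
from scipy.spatial.transform import Rotation as Ro
C=dict(scene=(np.array([[455.31041973,0,276.71294219],[0,455.31041973,209.54661475],[0,0,1]]),-0.14595746985222283,np.array([[-0.15288923,0.79243294,-0.59048701,1.02856711],[0.98816923,0.1152695,-0.10116578,0.07992166],[-0.01210196,-0.59896826,-0.80068132,0.76063352],[0,0,0,1]])),
top=(np.array([[475.74423269,0,277.21419592],[0,475.74423269,218.72297871],[0,0,1]]),-0.012649243720152534,np.array([[-0.01697905,-0.99572575,0.09078511,0.43864221],[-0.99950538,0.01930685,0.02482431,-0.00370239],[-0.02647098,-0.09031871,-0.99556106,0.942804],[0,0,0,1]])))
def proj(n,P):
    K,k1,T=C[n]; P=np.atleast_2d(P); R=T[:3,:3]
    rv=cv2.Rodrigues(R.T)[0]; t=-R.T@T[:3,3]
    return cv2.projectPoints(P.astype(float),rv,t,K,np.array([k1,0,0,0.]))[0].reshape(-1,2)
def W(p,P): # p=x,y,yaw(deg),z
    P=np.atleast_2d(P); a=np.radians(p[2]);c,s=np.cos(a),np.sin(a)
    return np.c_[p[0]+c*P[:,0]-s*P[:,1],p[1]+s*P[:,0]+c*P[:,1],(p[3] if len(p)>3 else 0)+P[:,2]]
def fit(obs,p0): # obs: list (cam,localP,px)
    def f(p): return np.concatenate([proj(n,W(p,P))[0]-np.array(q) for n,P,q in obs])
    r=least_squares(f,p0,loss='soft_l1'); return r.x,f(r.x).reshape(-1,2)
def uncrop(q,x0,y0,f): return ((q[0]+.5)/f-.5+x0,(q[1]+.5)/f-.5+y0)
def draw(img,n,p,segs,crop,f,out):
    x0,y0,w,h=crop
    im=cv2.resize(img[y0:y0+h,x0:x0+w],None,fx=f,fy=f,interpolation=cv2.INTER_CUBIC)
    for a,b,col in segs:
        q=proj(n,W(p,[a,b])); q=((q-[x0,y0]+.5)*f-.5).round().astype(int)
        cv2.line(im,tuple(map(int,q[0])),tuple(map(int,q[1])),col,1)
    cv2.imwrite(out,im)
def rect(hx,hy,z,col):
    c=[(-hx,-hy,z),(hx,-hy,z),(hx,hy,z),(-hx,hy,z)]
    return [(c[i],c[(i+1)%4],col) for i in range(4)]
G=(0,255,0);R_=(0,0,255);B=(255,0,0);Y=(0,255,255)
SIEVE=rect(.074,.067,.04,G)+rect(.074,.067,0,R_)+rect(.066,.007,.086,Y)+rect(.066,.059,.04,B)
BOX=rect(.0765,.102,.05,R_)+rect(.0845,.110,.06,G)+rect(.0845,.110,0,B)+rect(.0665,.102,.05,Y)
E
python3 - <<'E'
from h import *
t=lambda *q:("top",uncrop(q,120,150,5)); s=lambda *q:("scene",uncrop(q,350,195,5))
# sieve yaw ~: x axis along handle. local corners at z .04
x,y=.074,.067
# top view: up=+x world,left=+y. handle goes from top-left(far x) to bottom-right
ob=[("top",(x,y,.04),uncrop((40,137),120,150,5)),("top",(-x,y,.04),uncrop((122,500),120,150,5)),
("top",(x,-y,.04),uncrop((373,54),120,150,5)),
("scene",(-x,-y,.04),uncrop((37,133),350,195,5)),("scene",(-x,y,.04),uncrop((367,103),350,195,5)),
("scene",(x,y,.04),uncrop((468,426),350,195,5)),("scene",(x,-y,.04),uncrop((112,458),350,195,5))]
# scene: down=+x, right=+y
p,r=fit(ob,[.45,.2,12]); print("sieve",p,r.round(1).tolist())
tb=lambda a,b:uncrop((a,b),320,155,4.5)
sb=lambda a,b:uncrop((a,b),110,150,4)
X,Yy=.0765,.102
ob=[("top",(X,Yy,.05),tb(80,198)),("top",(X,-Yy,.05),tb(550,75)),("top",(-X,Yy,.05),tb(176,552)),("top",(-X,-Yy,.05),tb(657,425)),
("scene",(-X,-Yy,.06),sb(90,92)),("scene",(-X,Yy,.06),sb(472,60)),("scene",(.0845,.110,.06),sb(497,302)),("scene",(.0845,-.110,.06),sb(37,338))]
pb,r=fit(ob,[.45,-.25,15]); print("box",pb,r.round(1).tolist())
T=cv2.imread("pics/top0.png");S=cv2.imread("pics/scene0.png")
draw(T,"top",p,SIEVE,(120,150,100,110),5,"pics/o_ts.png");draw(S,"scene",p,SIEVE,(350,195,100,110),5,"pics/o_ss.png")
draw(T,"top",pb,BOX,(320,155,160,135),4.5,"pics/o_tb.png");draw(S,"scene",pb,BOX,(110,150,195,120),4,"pics/o_sb.png")
a=[cv2.imread(f"pics/o_{k}.png") for k in("ts","ss","tb","sb")]
cv2.imwrite("pics/o_s.png",cv2.resize(np.hstack(a[:2]),(800,440)))
E
```

```text
sieve [ 0.55326513  0.2279862  12.99237831] [[-1.1, -1.2], [-1.1, 0.3], [-0.8, -1.4], [-0.6, -2.7], [-0.5, -1.3], [-0.1, 0.1], [-1.2, 0.0]]
box [ 0.50578798 -0.2109842  13.77753993] [[-1.0, 0.1], [-1.1, -0.2], [-0.4, 0.4], [-1.3, 0.5], [-1.7, -1.8], [-0.7, -1.4], [-0.9, 0.8], [-1.6, 0.6]]
```

View pics/o_s.png

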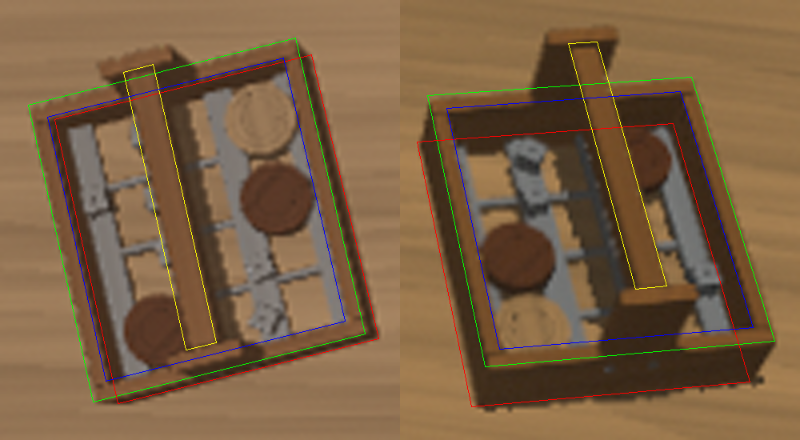

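View pics/o_tb.png

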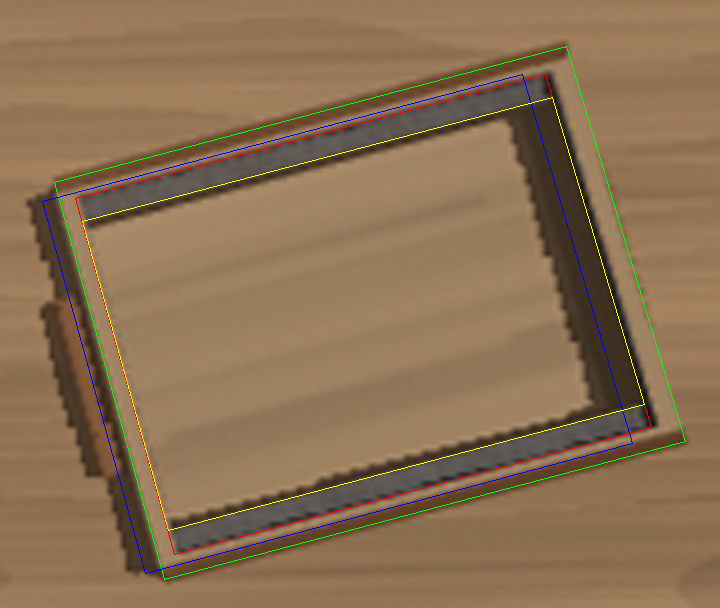

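View pics/o_sb.png

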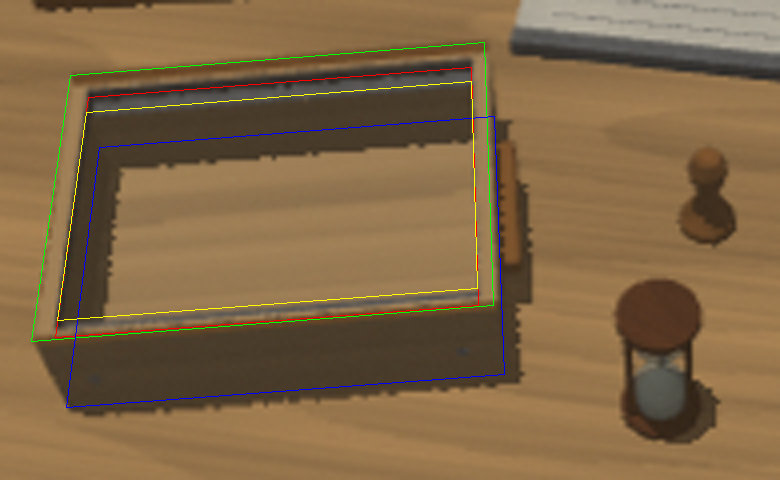

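```bash
cat > d.py <<'E'
import sys, numpy as np
from cell import env
from scipy.spatial.transform import Rotation as Ro
o=env.get_obs(); R=Ro.from_euler('xyz',o["tool_rot"],degrees=True)
print("t",round(o["time_s"],2),"pos",np.round(o["tool_pos"],4),"rot",np.round(o["tool_rot"],2),"F",np.round(o["force"],2),"M",np.round(o["wrist_torque"],3),"w",round(o["grip_width"],4),"q",np.round(o["qpos"],0))
if len(sys.argv)>3:
    d=np.array(list(map(float,sys.argv[1:4])))-o["tool_pos"]; print("tool delta cm",np.round(R.inv().apply(d)*100,2))
    if len(sys.argv)>4:
        print("rotvec deg",np.degrees((R.inv()*Ro.from_euler('xyz',[180,0,float(sys.argv[4])],degrees=True)).as_rotvec()).round(2))
E
python3 d.py .42 -.30 .29 13
```

```text
t 0.1 pos [ 0.1429 -0.6337  0.2913] rot [-1.799e+02  1.000e-02  1.271e+01] F [0.16 0.16 0.34] M [-0.045  0.017  0.018] w 0.0871 q [78. 18. -4. 83.  1. 79. -3.]
tool delta cm [ 34.38 -26.46   0.17]
rotvec deg [-0.1   0.01 -0.29]
```

Request:
drive_tool(commands=[[1.5,-1.2,0,0,0,0,1],[2.5,-1.9,0,0,0,0,1],[2.5,-1.9,0,0,0,0,1],[2.5,-1.9,0,0,0,0,1],[2.5,-1.9,0,0,0,0,1],[2.5,-1.9,0,0,0,0,1],[2.5,-1.9,0,0,0,0,1],[2.5,-1.9,0,0,0,0,1],[2.5,-1.9,0,0,0,0,1],[2.5,-1.9,0,0,0,0,1],[2.5,-1.9,0,0,0,0,1],[2.5,-1.9,0,0,0,0,1],[2.5,-1.9,0,0,0,0,1],[2,-1.6,0,0,0,0,1],[1,-1,0,0,0,0,1]])

```text
time_s: 1.35
tool_pos: [0.4232, -0.2952, 0.292]
tool_rot: [-179.9, -0.1, 13.0]
force: [-0.1, 0.6, -0.8]
grip_width: 0.0874
```

```bash
python3 d.py .553 .228 .22 13
```

```text
t 1.35 pos [ 0.4232 -0.2952  0.292 ] rot [-1.7993e+02 -5.0000e-02  1.2980e+01] F [-0.07  0.58 -0.83] M [-0.024 -0.069  0.022] w 0.0874 q [ 54.   3. -23. 101.   1.  76. -46.]
tool delta cm [ 24.39 -48.06   7.28]
rotvec deg [-0.07 -0.05 -0.02]
```

Request:
drive_tool(commands=[[0.7,-1.3,0,0,0,0,1],[1.3,-2.6,0,0,0,0,1],[1.4,-2.7,0,0,0,0,1],[1.4,-2.7,0,0,0,0,1],[1.4,-2.7,0,0,0,0,1],[1.4,-2.7,0,0,0,0,1],[1.4,-2.7,0,0,0,0,1],[1.4,-2.7,0,0,0,0,1],[1.4,-2.7,0,0,0,0,1],[1.4,-2.7,0,0,0,0,1],[1.4,-2.7,0,0,0,0,1],[1.4,-2.7,0,0,0,0,1],[1.4,-2.7,0,0,0,0,1],[1.4,-2.7,0,0,0,0,1],[1.3,-2.7,1,0,0,0,1],[1.2,-2.5,1.3,0,0,0,1],[1,-2.2,1.5,0,0,0,1],[0.8,-1.5,1.5,0,0,0,1],[0.5,-1,1.2,0,0,0,1],[0.4,-0.4,0.8,0,0,0,1]])

```text
time_s: 3.02
tool_pos: [0.5514, 0.2101, 0.2174]
tool_rot: [-180.0, 0.2, 12.8]
force: [-0.8, -0.4, -0.6]
grip_width: 0.0869
```

```bash
python3 d.py .553 .228 .127 13
python3 - <<'E'
from h import *
from cell import env
c=[env.read_camera(n)["img"] for n in("top","scene")]
cv2.imwrite("pics/a1.png",np.hstack([cv2.resize(c[0][120:280,60:260],None,fx=2,fy=2),cv2.resize(c[1][120:320,310:510],(400,400))[:320]]))
E
```

```text
t 3.02 pos [0.5514 0.2101 0.2174] rot [-1.7997e+02  1.6000e-01  1.2830e+01] F [-0.76 -0.36 -0.62] M [-0.025  0.071  0.022] w 0.0869 q [  16.   20.  -47.   96.   15.   71. -112.]
tool delta cm [ 0.58 -1.7   9.03]
rotvec deg [-0.03  0.16 -0.17]
```

View pics/a1.png

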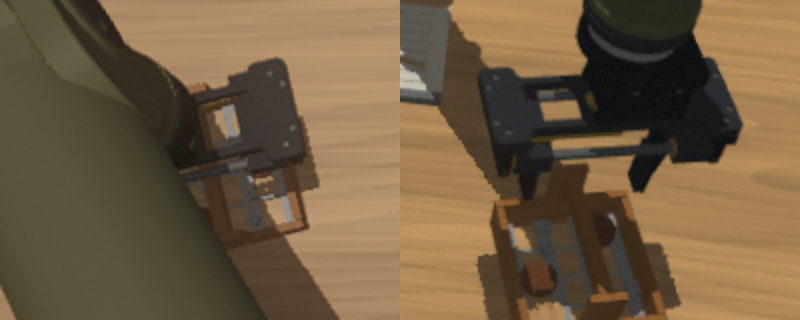

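Request:
drive_tool(commands=[[0.3,-0.8,0.5,0,0,-0.1,1],[0.3,-0.7,1,0,0.1,0,1],[0,-0.2,1.2,0,0,0,1],[0,0,1.2,0,0,0,1],[0,0,1.2,0,0,0,1],[0,0,1,0,0,0,1],[0,0,0.8,0,0,0,1],[0,0,0.4,0,0,0,1],[0,0,0,0,0,0,1],[0,0,0,0,0,0,1]])

```text
time_s: 3.95
tool_pos: [0.5549, 0.2266, 0.1462]
tool_rot: [-180.0, -0.1, 12.8]
force: [0.4, 0.2, 0.2]
grip_width: 0.0873
```

```bash
python3 d.py .553 .228 .127 13
python3 - <<'E'
from h import *
from cell import env
c=env.read_camera("scene")["img"]
cv2.imwrite("pics/a2.png",cv2.resize(c[140:310,340:490],None,fx=3.5,fy=3.5,interpolation=cv2.INTER_CUBIC))
E
```

```text
t 3.95 pos [0.5549 0.2266 0.1462] rot [-1.80e+02 -1.00e-01  1.28e+01] F [0.37 0.22 0.24] M [-0.019  0.01   0.019] w 0.0873 q [  12.   25.  -45.   99.   20.   64. -116.]
tool delta cm [-0.16 -0.18  1.92]
rotvec deg [-0.  -0.1 -0.2]
```

View pics/a2.png

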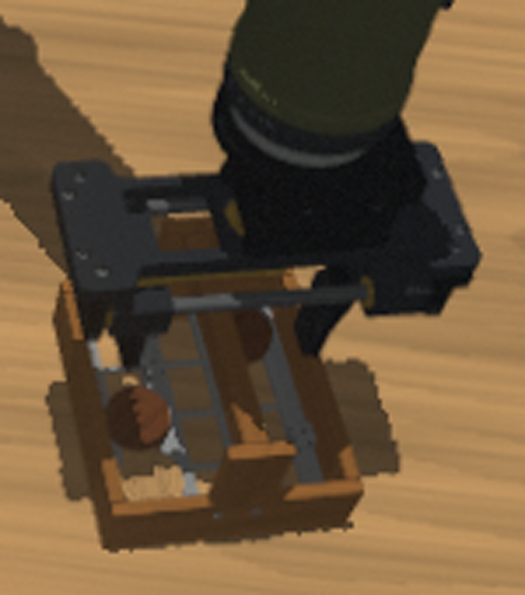

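Request:
drive_tool(commands=[[-0.1,-0.2,0.5,0,0.1,-0.2,1],[0,0,0.6,0,0,0,1],[0,0,0.5,0,0,0,0.9],[0,0,0.3,0,0,0,0.8],[0,0,0,0,0,0,0.7],[0,0,0,0,0,0,0.6],[0,0,0,0,0,0,0.5],[0,0,0,0,0,0,0.42],[0,0,0,0,0,0,0.36],[0,0,0,0,0,0,0.32],[0,0,0,0,0,0,0.3]], force=5)

```text
time_s: 4.92
tool_pos: [0.5535, 0.2283, 0.1273]
tool_rot: [180.0, -0.2, 13.0]
force: [0.3, 0.3, 0.1]
grip_width: 0.0351
```

```bash
python3 d.py .553 .228 .127 13
python3 - <<'E'
from h import *
from cell import env
c=env.read_camera("scene")["img"]
cv2.imwrite("pics/a3.png",cv2.resize(c[170:310,340:490],None,fx=4,fy=4,interpolation=cv2.INTER_CUBIC))
E
```

```text
t 4.92 pos [0.5535 0.2283 0.1273] rot [179.99  -0.21  13.  ] F [0.33 0.27 0.08] M [0.    0.014 0.004] w 0.0351 q [  11.   26.  -45.  100.   21.   62. -117.]
tool delta cm [-0.05  0.02  0.03]
rotvec deg [ 0.01 -0.21  0.  ]
```

View pics/a3.png

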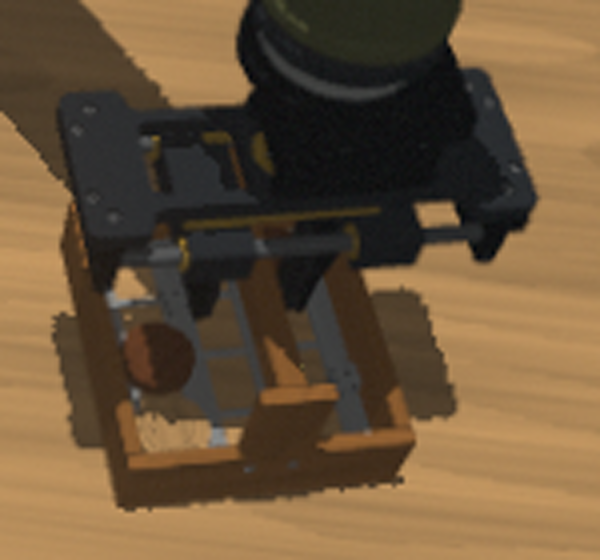

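Request:
drive_tool(commands=[[0,0,0,0,0.1,0,0.27],[0,0,0,0,0.1,0,0.25],[0,0,0,0,0,0,0.23],[0,0,0,0,0,0,0.21],[0,0,0,0,0,0,0.19],[0,0,0,0,0,0,0.18],[0,0,0,0,0,0,0.17],[0,0,0,0,0,0,0.16],[0,0,0,0,0,0,0.15],[0,0,0,0,0,0,0.13],[0,0,0,0,0,0,0.1],[0,0,0,0,0,0,0]], force=5)

```text
time_s: 5.97
tool_pos: [0.5533, 0.2286, 0.1272]
tool_rot: [-180.0, -0.4, 13.0]
force: [-0.1, 2.6, -1.3]
grip_width: 0.014
```

Request:
drive_tool(commands=[[0,0,0,0,0,0,0],[0,0,0,0,0,0,0],[0,0,0,0,0,0,0]], force=35)

```text
time_s: 6.22
tool_pos: [0.5534, 0.2284, 0.1272]
tool_rot: [-180.0, -0.4, 13.0]
force: [0.8, 1.9, -0.1]
grip_width: 0.014
```

```bash
python3 d.py .553 .228 .127 13
python3 - <<'E'
from h import *
from cell import env
c=env.read_camera("scene")["img"]
cv2.imwrite("pics/a4.png",cv2.resize(c[170:310,340:490],None,fx=4,fy=4,interpolation=cv2.INTER_CUBIC))
E
```

```text
t 6.22 pos [0.5534 0.2284 0.1272] rot [-180.     -0.39   13.01] F [ 0.79  1.86 -0.05] M [0.582 0.144 0.052] w 0.014 q [  11.   26.  -45.  100.   21.   62. -117.]
tool delta cm [-0.05  0.03  0.02]
rotvec deg [-0.   -0.39  0.01]
```

View pics/a4.png

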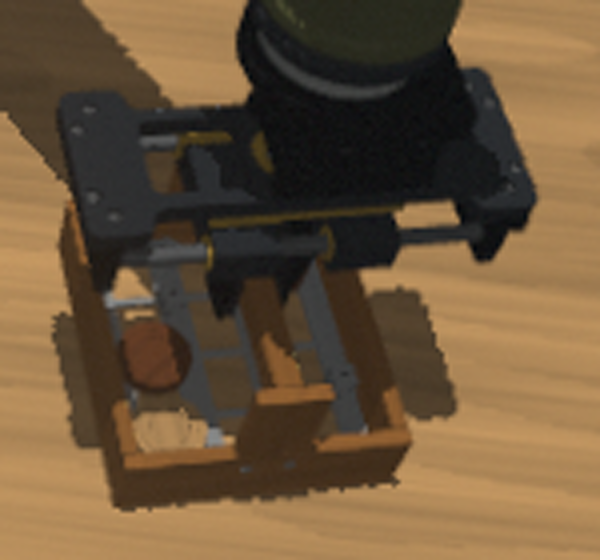

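Request:
drive_tool(commands=[[0,0,-0.02,0,0,0,0],[0,0,-0.04,0,0,0,0],[0,0,-0.06,0,0,0,0],[0,0,-0.08,0,0,0,0],[0,0,-0.1,0,0,0,0],[0,0,-0.15,0,0,0,0],[0,0,-0.2,0,0,0,0],[0,0,-0.3,0,0,0,0],[0,0,-0.4,0,0,0,0],[0,0,-0.4,0,0,0,0],[0,0,-0.4,0,0,0,0],[0,0,-0.3,0,0,0,0],[0,0,-0.2,0,0,0,0],[0,0,-0.1,0,0,0,0],[0,0,0,0,0,0,0],[0,0,0,0,0,0,0]], force=35)

```text
time_s: 7.6
tool_pos: [0.5531, 0.2282, 0.1546]
tool_rot: [180.0, -0.4, 13.0]
force: [0.7, -0.2, -5.0]
grip_width: 0.0131
```

```bash
python3 d.py .553 .228 .127 13
python3 - <<'E'
from h import *
from cell import env
c=env.read_camera("scene")["img"]
cv2.imwrite("pics/a5.png",cv2.resize(c[170:310,340:490],None,fx=4,fy=4,interpolation=cv2.INTER_CUBIC))
E
```

```text
t 7.6 pos [0.5531 0.2282 0.1546] rot [179.99  -0.39  13.01] F [ 0.74 -0.22 -4.97] M [ 0.021 -0.002  0.078] w 0.0131 q [  12.   24.  -46.   99.   19.   64. -116.]
tool delta cm [-0.04  0.02  2.76]
rotvec deg [ 0.01 -0.39  0.01]
```

View pics/a5.png

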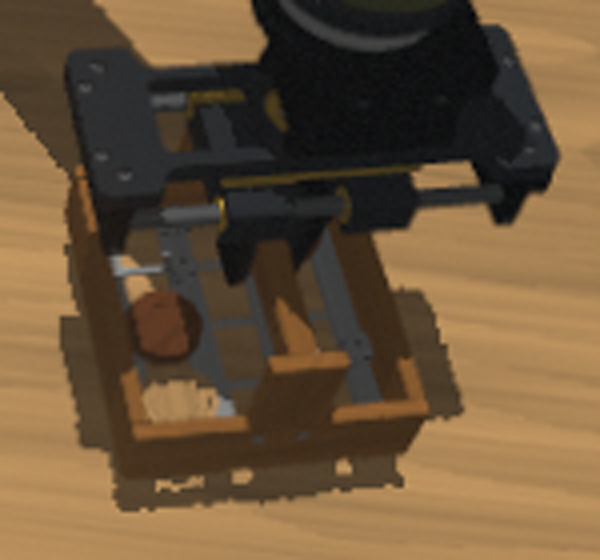

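Request:
drive_tool(commands=[[0,0,-0.1,0,-0.1,0,0],[0,0,-0.2,0,-0.1,0,0],[0,0,-0.3,0,-0.1,0,0],[0,0,-0.4,0,-0.1,0,0],[0,0,-0.5,0,0,0,0],[0,0,-0.6,0,0,0,0],[0,0,-0.7,0,0,0,0],[0,0,-0.8,0,0,0,0],[0,0,-0.8,0,0,0,0],[0,0,-0.8,0,0,0,0],[0,0,-0.8,0,0,0,0],[0,0,-0.8,0,0,0,0],[0,0,-0.7,0,0,0,0],[0,0,-0.6,0,0,0,0],[0,0,-0.5,0,0,0,0],[0,0,-0.4,0,0,0,0],[0,0,-0.3,0,0,0,0],[0,0,-0.2,0,0,0,0],[0,0,-0.1,0,0,0,0],[0,0,0,0,0,0,0]])

```text
time_s: 9.32
tool_pos: [0.5532, 0.2283, 0.2507]
tool_rot: [180.0, 0.0, 13.0]
force: [-0.2, -0.1, -5.5]
grip_width: 0.0134
```

```bash
python3 d.py .506 -.209 .251 13.8
```

```text
t 9.32 pos [0.5532 0.2283 0.2507] rot [1.7999e+02 1.0000e-02 1.3010e+01] F [-0.25 -0.08 -5.5 ] M [-0.01  -0.009  0.002] w 0.0134 q [  14.   20.  -48.   93.   15.   74. -113.]
tool delta cm [-1.444e+01  4.154e+01 -2.000e-02]
rotvec deg [ 0.01  0.01 -0.79]
```

Request:
drive_tool(commands=[[-0.03,0.1,0,0,0,-0.04,0],[-0.07,0.2,0,0,0,-0.04,0],[-0.1,0.3,0,0,0,-0.04,0],[-0.14,0.4,0,0,0,-0.04,0],[-0.17,0.5,0,0,0,-0.04,0],[-0.21,0.6,0,0,0,-0.04,0],[-0.24,0.7,0,0,0,-0.04,0],[-0.28,0.8,0,0,0,-0.04,0],[-0.31,0.9,0,0,0,-0.04,0],[-0.35,1.0,0,0,0,-0.04,0],[-0.38,1.1,0,0,0,-0.04,0],[-0.42,1.2,0,0,0,-0.04,0],[-0.42,1.2,0,0,0,-0.04,0],[-0.42,1.2,0,0,0,-0.04,0],[-0.42,1.2,0,0,0,-0.04,0],[-0.42,1.2,0,0,0,-0.04,0],[-0.42,1.2,0,0,0,-0.04,0],[-0.42,1.2,0,0,0,-0.04,0],[-0.42,1.2,0,0,0,-0.04,0],[-0.42,1.2,0,0,0,-0.04,0]])

```text
time_s: 10.98
tool_pos: [0.5345, 0.0435, 0.2508]
tool_rot: [180.0, -0.0, 13.8]
force: [0.7, -0.2, -5.1]
grip_width: 0.0135
```

Request:
drive_tool(commands=[[-0.42,1.2,0,0,0,0,0],[-0.42,1.2,0,0,0,0,0],[-0.42,1.2,0,0,0,0,0],[-0.42,1.2,0,0,0,0,0],[-0.42,1.2,0,0,0,0,0],[-0.42,1.2,0,0,0,0,0],[-0.42,1.2,0,0,0,0,0],[-0.42,1.2,0,0,0,0,0],[-0.42,1.2,0,0,0,0,0],[-0.42,1.2,0,0,0,0,0],[-0.42,1.2,0,0,0,0,0],[-0.42,1.2,0,0,0,0,0]])

```text
time_s: 11.98
tool_pos: [0.5199, -0.1082, 0.2508]
tool_rot: [180.0, -0.0, 13.8]
force: [-0.1, -0.4, -4.4]
grip_width: 0.0136
```

Request:
drive_tool(commands=[[-0.42,1.2,0,0,0,0,0],[-0.42,1.2,0,0,0,0,0],[-0.38,1.1,0,0,0,0,0],[-0.35,1.0,0,0,0,0,0],[-0.31,0.9,0,0,0,0,0],[-0.28,0.8,0,0,0,0,0],[-0.24,0.7,0,0,0,0,0],[-0.24,0.7,0,0,0,0,0],[-0.21,0.6,0,0,0,0,0],[-0.17,0.5,0,0,0,0,0],[-0.14,0.4,0,0,0,0,0],[-0.1,0.3,0,0,0,0,0],[-0.07,0.2,0,0,0,0,0],[-0.03,0.1,0,0,0,0,0],[0,0,0,0,0,0,0],[0,0,0,0,0,0,0]])

```text
time_s: 13.32
tool_pos: [0.5109, -0.2088, 0.2508]
tool_rot: [-180.0, -0.0, 13.8]
force: [-0.3, -0.2, -5.0]
grip_width: 0.0137
```

```bash
python3 d.py .506 -.209 .251 13.8
python3 - <<'E'
from h import *
from cell import env
for n in("top","scene"): cv2.imwrite(f"pics/b_{n}.png",env.read_camera(n)["img"])
E
```

```text
t 13.32 pos [ 0.5109 -0.2088  0.2508] rot [-179.99   -0.     13.83] F [-0.3  -0.21 -4.96] M [-0.009  0.043 -0.071] w 0.0137 q [ 50.  10. -34. 100.   6.  72. -61.]
tool delta cm [-0.48 -0.1  -0.02]
rotvec deg [-0.01 -0.    0.03]
```

View pics/b_scene.png

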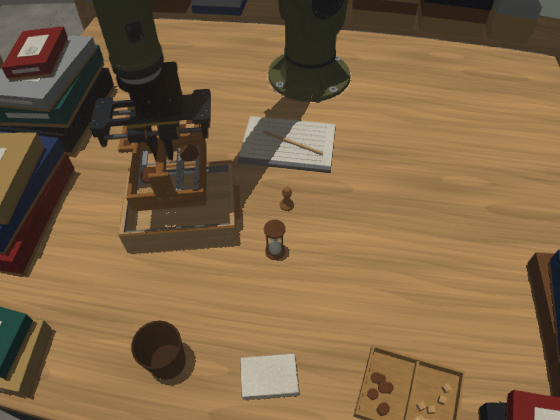

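View pics/b_top.png

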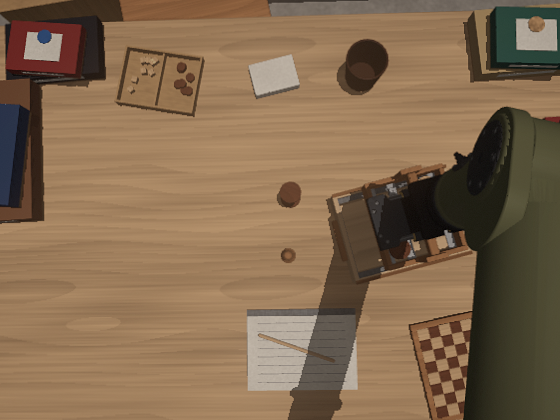

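Request:
drive_tool(commands=[[-0.02,0,0.1,0,0,0,0],[-0.04,0,0.2,0,0,0,0],[-0.06,0,0.3,0,0,0,0],[-0.08,0,0.4,0,0,0,0],[-0.08,0,0.5,0,0,0,0],[-0.08,0,0.6,0,0,0,0],[-0.06,0,0.6,0,0,0,0],[-0.04,0,0.6,0,0,0,0],[-0.02,0,0.5,0,0,0,0],[0,0,0.4,0,0,0,0],[0,0,0.3,0,0,0,0],[0,0,0.2,0,0,0,0],[0,0,0.1,0,0,0,0],[0,0,0,0,0,0,0],[0,0,0,0,0,0,0]])

```text
time_s: 14.67
tool_pos: [0.5063, -0.2103, 0.2029]
tool_rot: [180.0, -0.0, 13.8]
force: [0.1, -0.4, -3.7]
grip_width: 0.0137
```

```bash
python3 d.py .506 -.209 .204 13.8
python3 - <<'E'
from h import *
from cell import env
for n,(x,y,w,h),f in(("top",(320,155,160,135),5),("scene",(100,110,150,145),4)): 
    im=env.read_camera(n)["img"]; cv2.imwrite(f"pics/c_{n}.png",im)
    cv2.imwrite(f"pics/cc_{n}.png",cv2.resize(im[y:y+h,x:x+w],None,fx=f,fy=f,interpolation=cv2.INTER_CUBIC))
E
```

```text
t 14.67 pos [ 0.5063 -0.2103  0.2029] rot [ 1.7998e+02 -1.0000e-02  1.3810e+01] F [ 0.13 -0.4  -3.71] M [ 0.012 -0.033 -0.015] w 0.0137 q [ 50.  12. -33. 103.   7.  67. -62.]
tool delta cm [ 0.   -0.13 -0.11]
rotvec deg [ 0.02 -0.01  0.01]
```

View pics/cc_scene.png

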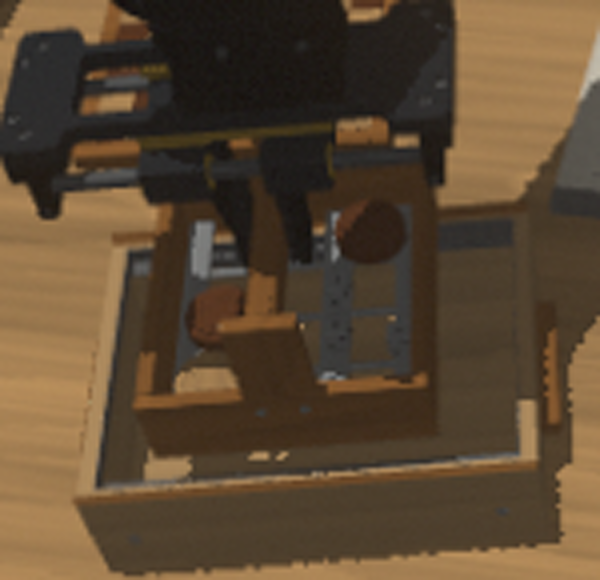

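View pics/cc_top.png

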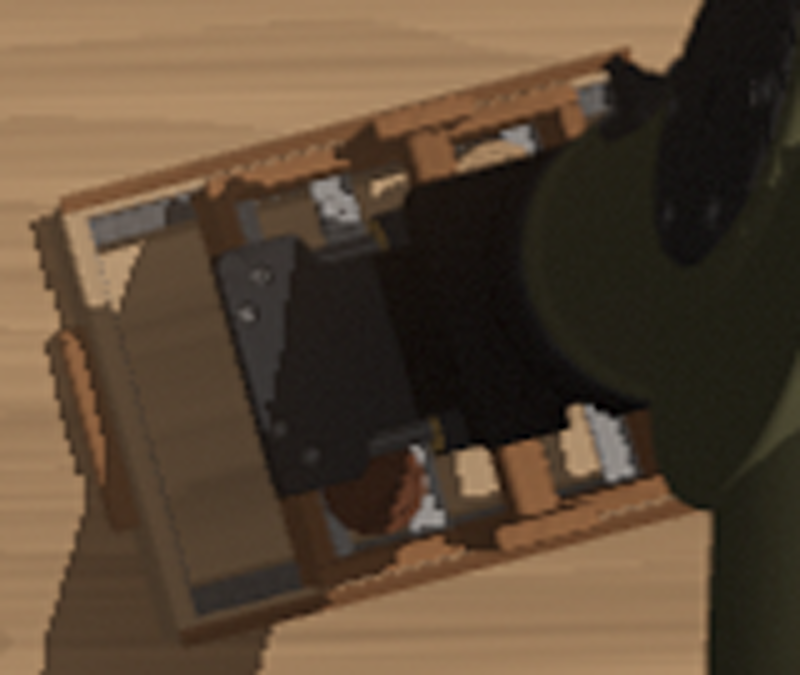

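```bash
cat > ov.py <<'E'
from h import *
import sys
pb=[0.50578798,-0.2109842,13.7775]
def ov(img,n,ps,crop,f,out,bias):
    x0,y0,w,h=crop
    im=cv2.resize(img[y0:y0+h,x0:x0+w],None,fx=f,fy=f,interpolation=cv2.INTER_CUBIC)
    for p,segs in((pb,rect(.0765,.102,.06,R_)+rect(.0845,.110,.06,(255,255,0))),(ps,rect(.074,.067,.04,G)+rect(.066,.007,.086,Y)+rect(.074,.067,0,(255,0,255)))):
        for a,b,col in segs:
            q=proj(n,W(p,[a,b]))+bias; q=((q-[x0,y0]+.5)*f-.5).round().astype(int)
            cv2.line(im,tuple(map(int,q[0])),tuple(map(int,q[1])),col,1)
    cv2.imwrite(out,im)
E
python3 - <<'E'
from ov import *
ps=[.5063,-.2103,13.8,.2029-.1271]
ov(cv2.imread("pics/c_top.png"),"top",ps,(320,155,160,135),5,"pics/d_top.png",np.array([.95,-.2]))
ov(cv2.imread("pics/c_scene.png"),"scene",ps,(100,110,150,145),4,"pics/d_scene.png",np.array([1,1.3]))
E
```

```text
(no output)
```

View pics/d_scene.png

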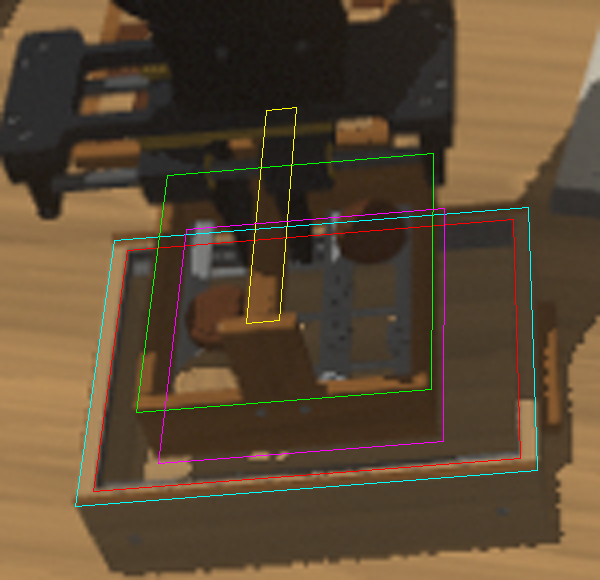

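View pics/d_top.png

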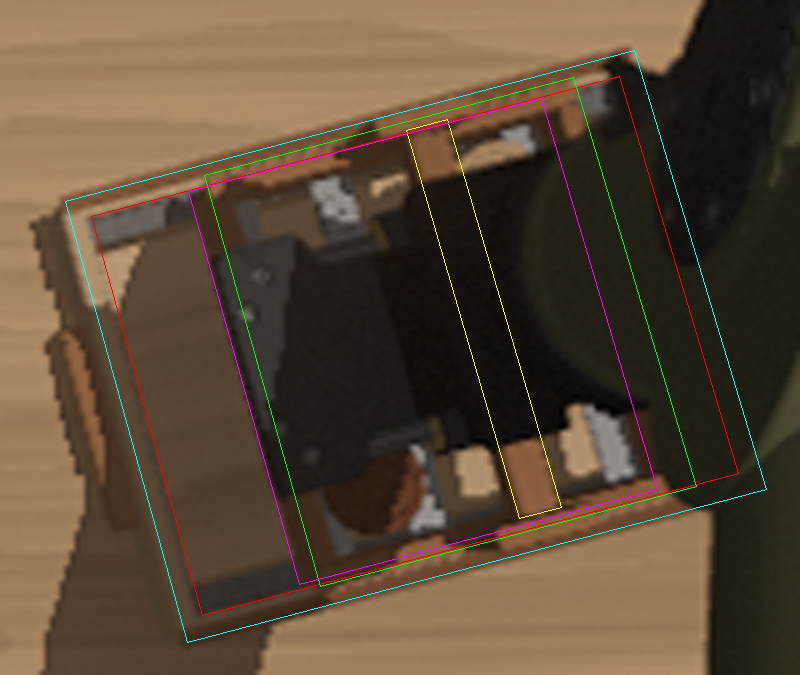

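Run:
```python
from ov import *
ps=[.5063,-.2103,13.8,.2029-.1271]
im=cv2.imread("pics/c_top.png"); im=cv2.convertScaleAbs(im,alpha=1.5,beta=20)
sc=cv2.convertScaleAbs(cv2.imread("pics/c_scene.png"),alpha=1.5,beta=20)
def cr(im,x,y,w,h,f): return cv2.resize(im[y:y+h,x:x+w],None,fx=f,fy=f,interpolation=cv2.INTER_CUBIC)
cv2.imwrite("pics/e1.png",cr(im,355,160,95,55,8)); cv2.imwrite("pics/e2.png",cr(im,365,230,95,55,8))
cv2.imwrite("pics/e3.png",cr(sc,110,180,130,60,6))
```

```text
(no output)
```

View pics/e1.png

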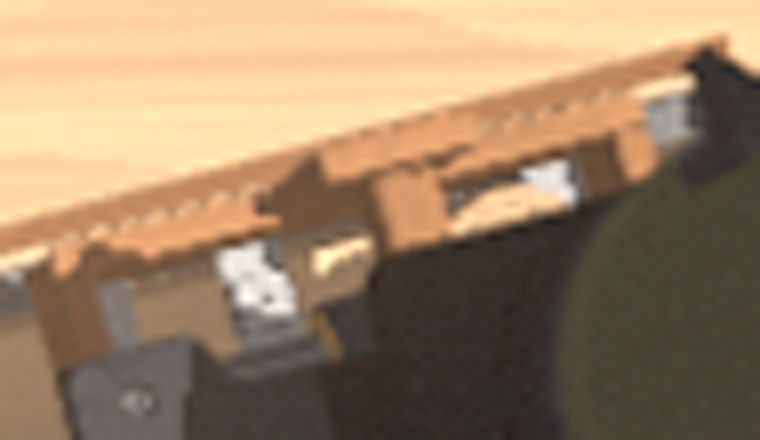

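View pics/e2.png

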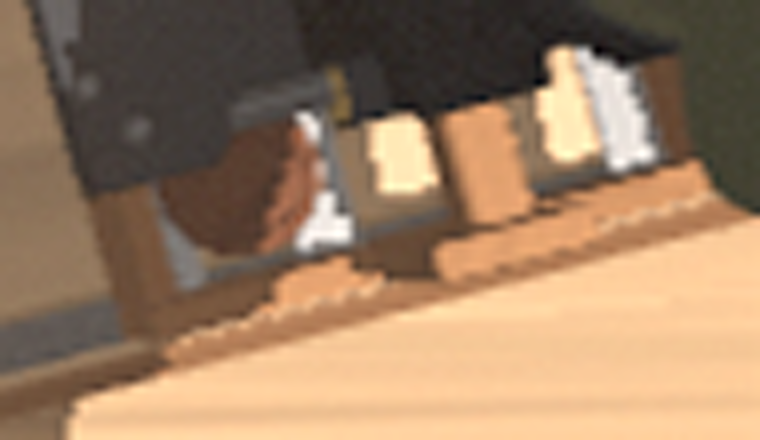

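View pics/e3.png

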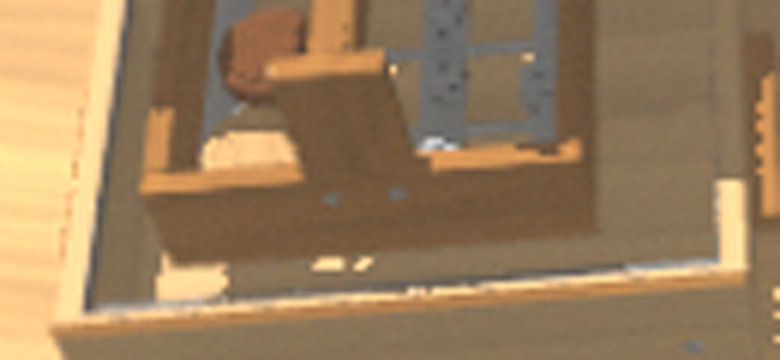

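Run:
```python
from ov import *
z=.2029-.1271
e1=lambda a,b:uncrop((a,b),355,160,8);e2=lambda a,b:uncrop((a,b),365,230,8);e3=lambda a,b:uncrop((a,b),110,180,6)
bias={"top":np.array([.95,-.2]),"scene":np.array([1,1.3])}
bl={"scene":[("scene",(.074,-.067,.04),e3(143,195)),("scene",(.074,.067,.04),e3(583,163)),("scene",(.074,-.067,0),e3(170,263)),("scene",(.074,.067,0),e3(600,232)),],
"top":[("top",(.074,.067,.04),e1(45,258)),("top",(.066,.007,.086),e1(375,178)),("top",(.066,-.007,.086),e1(440,165)),("top",(-.066,.007,.086),e2(460,228)),("top",(-.066,-.007,.086),e2(530,205)),("top",(-.074,.067,.04),e2(150,362))]}
for n in bl:
    ob=[(c,P,np.array(q)-bias[c]) for c,P,q in bl[n]]
    def f(p):return np.concatenate([proj(c,W([p[0],p[1],13.8,z],P))[0]-q for c,P,q in ob])
    r=least_squares(f,[.506,-.21]); d=r.x-[.5058,-.2110]; a=np.radians(13.8)
    print(n,r.x,"rel box local mm",1000*np.array([np.cos(a)*d[0]+np.sin(a)*d[1],-np.sin(a)*d[0]+np.cos(a)*d[1]]),f(r.x).reshape(-1,2).round(1).tolist())
```

```text
scene [ 0.50432645 -0.21222248] rel box local mm [-1.72261759 -0.83570537] [[-0.5, -0.5], [-0.1, -0.9], [0.6, 0.9], [-0.0, 0.6]]
top [ 0.50436071 -0.20983716] rel box local mm [-1.12037138  1.47259641] [[-0.1, -1.2], [-0.9, -0.0], [-0.8, -0.5], [1.1, 1.3], [0.7, 2.0], [0.1, -1.8]]
```

Request:
drive_tool(commands=[[0.02,0,0.05,0,0,0,0],[0.03,0,0.1,0,0,0,0],[0.04,0,0.2,0,0,0,0],[0.03,0,0.25,0,0,0,0],[0,0,0.25,0,0,0,0],[0,0,0.25,0,0,0,0],[0,0,0.2,0,0,0,0],[0,0,0.15,0,0,0,0],[0,0,0.1,0,0,0,0],[0,0,0.05,0,0,0,0],[0,0,0,0,0,0,0]])

```text
time_s: 15.68
tool_pos: [0.5073, -0.21, 0.1867]
tool_rot: [-180.0, 0.0, 13.8]
force: [-0.0, 0.7, -4.3]
grip_width: 0.0138
```

```bash
python3 d.py
python3 - <<'E'
from h import *
from cell import env
for n,(x,y,w,h),f in(("top",(345,155,130,135),6),("scene",(100,150,150,110),5)): 
    im=env.read_camera(n)["img"]; cv2.imwrite(f"pics/f_{n}.png",im)
    im=cv2.convertScaleAbs(im,alpha=1.4,beta=15)
    cv2.imwrite(f"pics/ff_{n}.png",cv2.resize(im[y:y+h,x:x+w],None,fx=f,fy=f,interpolation=cv2.INTER_CUBIC)[:600])
E
```

```text
t 15.68 pos [ 0.5073 -0.21    0.1867] rot [-1.800e+02  1.000e-02  1.381e+01] F [-0.    0.74 -4.29] M [ 0.08   0.029 -0.021] w 0.0138 q [ 49.  13. -33. 104.   8.  65. -63.]
```

View pics/ff_scene.png

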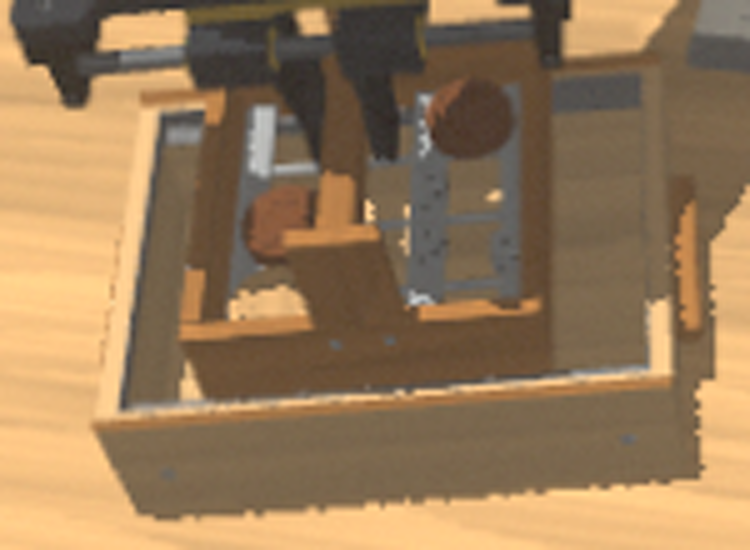

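View pics/ff_top.png

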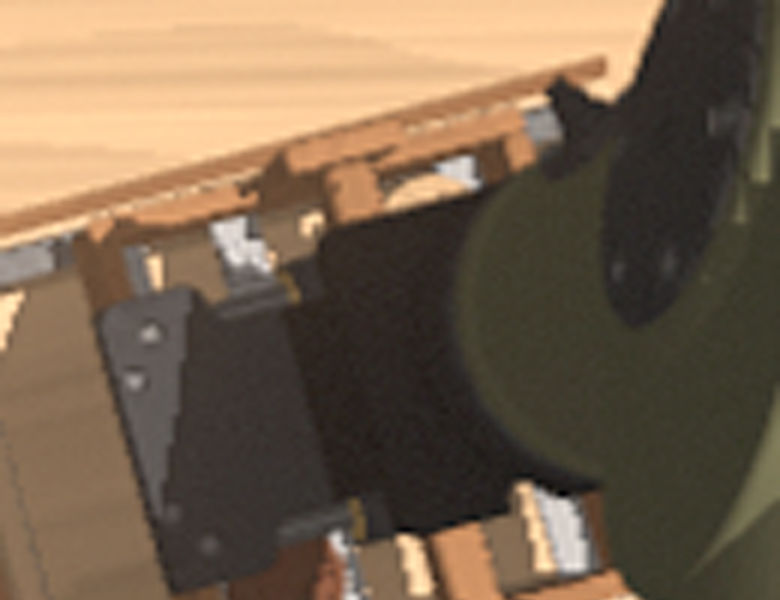

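Request:
drive_tool(commands=[[0,0,0.03,0,0,0,0],[0,0,0.06,0,0,0,0],[0,0,0.07,0,0,0,0],[0,0,0.07,0,0,0,0],[0,0,0.07,0,0,0,0],[0,0,0.05,0,0,0,0],[0,0,0.03,0,0,0,0],[0,0,0,0,0,0,0]])

```text
time_s: 16.45
tool_pos: [0.5072, -0.21, 0.1828]
tool_rot: [-180.0, 0.0, 13.8]
force: [-0.0, -1.0, -4.2]
grip_width: 0.014
```

Request:
drive_tool(commands=[[0,0,0.05,0,0,0,0],[0,0,0.07,0,0,0,0],[0,0,0.07,0,0,0,0],[0,0,0.07,0,0,0,0],[0,0,0.07,0,0,0,0],[0,0,0.05,0,0,0,0],[0,0,0.04,0,0,0,0],[0,0,0.02,0,0,0,0],[0,0,0,0,0,0,0]])

```text
time_s: 17.2
tool_pos: [0.5073, -0.21, 0.1785]
tool_rot: [-180.0, 0.0, 13.8]
force: [-0.7, 0.1, -5.1]
grip_width: 0.0138
```

```bash
python3 d.py
```

```text
t 17.2 pos [ 0.5073 -0.21    0.1785] rot [-180.      0.     13.81] F [-0.68  0.14 -5.14] M [ 0.025  0.024 -0.036] w 0.0138 q [ 49.  14. -33. 105.   8.  64. -63.]
```

Underside now ≈51.4 mm; the last bit goes down in tiny steps.

Request:
drive_tool(commands=[[0,0,0.02,0,0,0,0],[0,0,0.03,0,0,0,0],[0,0,0.03,0,0,0,0],[0,0,0.03,0,0,0,0],[0,0,0.02,0,0,0,0],[0,0,0,0,0,0,0]])

```text
time_s: 17.7
tool_pos: [0.5072, -0.21, 0.1774]
tool_rot: [180.0, 0.0, 13.8]
force: [-0.6, 0.4, -1.5]
grip_width: 0.0138
```

```bash
python3 d.py
```

```text
t 17.7 pos [ 0.5072 -0.21    0.1774] rot [1.7999e+02 2.0000e-02 1.3810e+01] F [-0.62  0.36 -1.48] M [0.051 0.185 0.076] w 0.0138 q [ 49.  14. -33. 105.   8.  64. -63.]
```

Request:
drive_tool(commands=[[0,0,0.02,0,0,0,0],[0,0,0.02,0,0,0,0],[0,0,0,0,0,0,0],[0,0,0,0,0,0,0]])

```text
time_s: 18.03
tool_pos: [0.5072, -0.2102, 0.1771]
tool_rot: [180.0, 0.0, 13.8]
force: [-1.7, 0.0, -0.1]
grip_width: 0.0137
```

```bash
python3 d.py
python3 - <<'E'
from h import *
from cell import env
for n,(x,y,w,h),f in(("top",(345,155,130,135),6),("scene",(100,150,150,110),5)): 
    im=env.read_camera(n)["img"]; cv2.imwrite(f"pics/g_{n}.png",im)
    im=cv2.convertScaleAbs(im,alpha=1.4,beta=15)
    cv2.imwrite(f"pics/gg_{n}.png",cv2.resize(im[y:y+h,x:x+w],None,fx=f,fy=f,interpolation=cv2.INTER_CUBIC)[:600])
E
```

```text
t 18.03 pos [ 0.5072 -0.2102  0.1771] rot [1.7998e+02 1.0000e-02 1.3800e+01] F [-1.66  0.01 -0.15] M [0.101 0.399 0.007] w 0.0137 q [ 49.  14. -33. 105.   8.  64. -63.]
```

View pics/gg_scene.png

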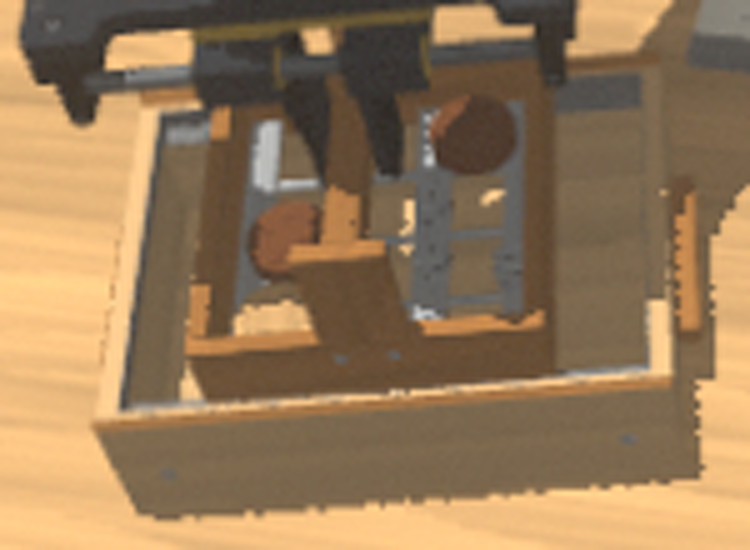

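View pics/gg_top.png

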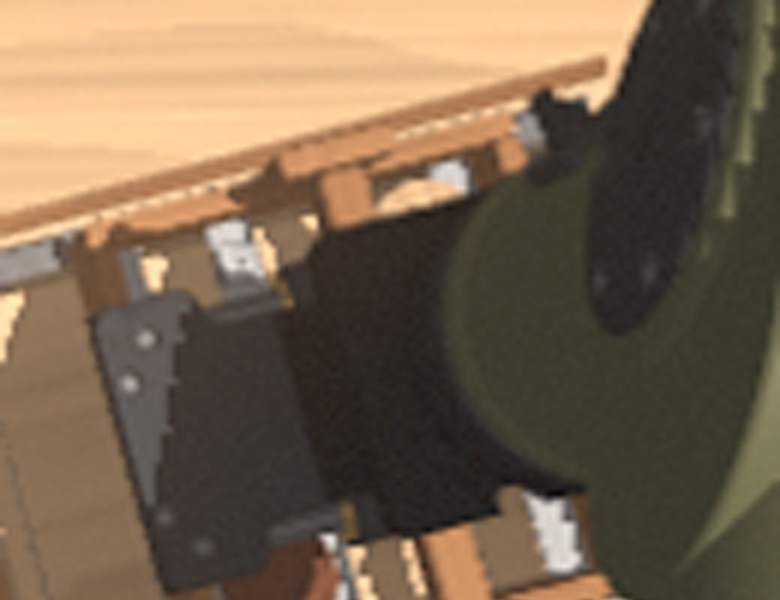

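Request:
drive_tool(commands=[[0,0,0,0,0,0,0],[0,0,0,0,0,0,0],[0,0,0,0,0,0,0]], force=3)

```text
time_s: 18.38
tool_pos: [0.5073, -0.2101, 0.1771]
tool_rot: [180.0, 0.0, 13.8]
force: [-3.2, -0.6, 3.4]
grip_width: 0.0138
```

```bash
python3 d.py
```

```text
t 18.38 pos [ 0.5073 -0.2101  0.1771] rot [1.7998e+02 1.0000e-02 1.3810e+01] F [-3.25 -0.58  3.39] M [0.022 0.732 0.036] w 0.0138 q [ 49.  14. -33. 105.   8.  64. -63.]
```

Request:
drive_tool(commands=[[0,0,0,0,0,0,0],[0,0,0.02,0,0,0,0],[0,0,0.02,0,0,0,0],[0,0,0,0,0,0,0]], force=12)

```text
time_s: 18.72
tool_pos: [0.5073, -0.2101, 0.1771]
tool_rot: [180.0, 0.0, 13.8]
force: [-6.5, 0.2, 6.4]
grip_width: 0.0136
```

```bash
python3 d.py
```

```text
t 18.72 pos [ 0.5073 -0.2101  0.1771] rot [1.7997e+02 2.0000e-02 1.3810e+01] F [-6.5   0.22  6.37] M [0.061 1.118 0.074] w 0.0136 q [ 49.  14. -33. 105.   8.  64. -63.]
```

Request:
drive_tool(commands=[[0,0,-0.04,0,0,0,0],[0,0,0,0,0,0,0],[0,0,0,0,0,0,0]], force=3)

```text
time_s: 18.97
tool_pos: [0.5074, -0.2101, 0.1769]
tool_rot: [180.0, -0.0, 13.8]
force: [-3.4, 0.2, 3.3]
grip_width: 0.0142
```

```bash
python3 d.py;  python3 - <<'E'
from h import *
from cell import env
for n,(x,y,w,h),f in(("top",(365,230,95,55),8),("scene",(100,190,150,70),5.3)): 
    im=env.read_camera(n)["img"]; cv2.imwrite(f"pics/i_{n}.png",im)
    im=cv2.convertScaleAbs(im,alpha=1.4,beta=15)
    cv2.imwrite(f"pics/ii_{n}.png",cv2.resize(im[y:y+h,x:x+w],None,fx=f,fy=f,interpolation=cv2.INTER_CUBIC)[:600])
E
```

```text
t 18.97 pos [ 0.5074 -0.2101  0.1769] rot [ 1.7998e+02 -2.0000e-02  1.3810e+01] F [-3.39  0.24  3.34] M [0.028 0.668 0.069] w 0.0142 q [ 49.  14. -33. 105.   8.  64. -63.]
```

View pics/ii_scene.png

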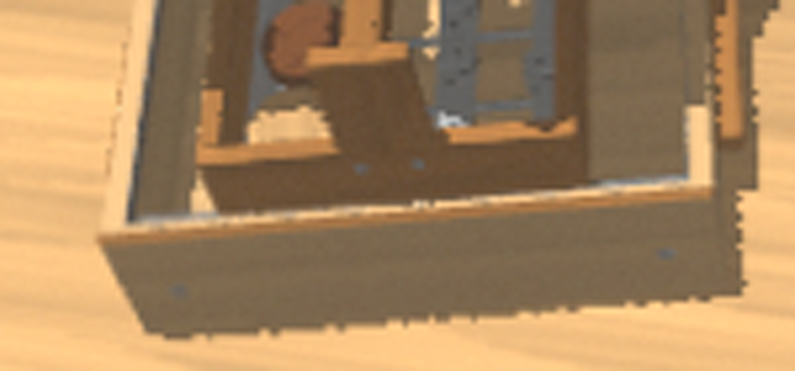

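View pics/ii_top.png

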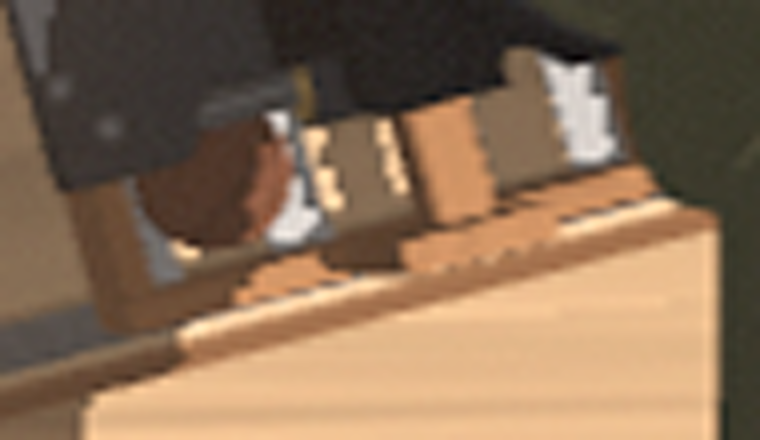

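Request:
drive_tool(commands=[[0,0,0,0,0,0,0.18],[0,0,0,0,0,0,0.22],[0,0,0,0,0,0,0.22],[0,0,0,0,0,0,0.22]], force=3)

```text
time_s: 19.4
tool_pos: [0.5076, -0.2098, 0.1767]
tool_rot: [-180.0, -0.0, 13.8]
force: [0.6, -0.5, -0.7]
grip_width: 0.0189
```

```bash
python3 d.py
```

```text
t 19.4 pos [ 0.5076 -0.2098  0.1767] rot [-1.800e+02 -3.000e-02  1.383e+01] F [ 0.56 -0.48 -0.66] M [ 0.008 -0.003  0.025] w 0.0189 q [ 49.  14. -33. 105.   8.  64. -63.]
```

Request:
drive_tool(commands=[[0,0,0,0,0,0,0.18],[0,0,0,0,0,0,0.15],[0,0,0,0,0,0,0],[0,0,0.02,0,0,0,0],[0,0,0,0,0,0,0]], force=8)

```text
time_s: 19.82
tool_pos: [0.5074, -0.21, 0.1768]
tool_rot: [180.0, -0.0, 13.8]
force: [0.5, 0.1, 0.7]
grip_width: 0.0138
```

```bash
python3 d.py
```

```text
t 19.82 pos [ 0.5074 -0.21    0.1768] rot [ 1.7998e+02 -1.0000e-02  1.3810e+01] F [0.51 0.12 0.72] M [0.024 0.031 0.016] w 0.0138 q [ 49.  14. -33. 105.   8.  64. -63.]
```

Light contact on rails, balanced forces. First a moderate shake.

Request:
drive_tool(commands=[[0,0.5,0,0,0,0,0],[0,1,0,0,0,0,0],[0,0.5,0,0,0,0,0],[0,-1,0,0,0,0,0],[0,-1,0,0,0,0,0],[0,-1,0,0,0,0,0],[0,-1,0,0,0,0,0],[0,1,0,0,0,0,0],[0,1,0,0,0,0,0],[0,1,0,0,0,0,0],[0,1,0,0,0,0,0]])

```text
time_s: 20.73
tool_pos: [0.5123, -0.2283, 0.1767]
tool_rot: [-179.9, 0.0, 13.9]
force: [-0.8, 3.5, 4.5]
grip_width: 0.014
```

```bash
python3 d.py;  cat > look.py <<'E'
from h import *
from cell import env
import sys
k=sys.argv[1]
for n,(x,y,w,h),f in(("top",(320,155,160,135),5),("scene",(100,140,150,120),5.3)): 
    im=env.read_camera(n)["img"]; cv2.imwrite(f"pics/{k}_{n}.png",im)
    im=cv2.convertScaleAbs(im,alpha=1.5,beta=20)
    cv2.imwrite(f"pics/{k}{k}_{n}.png",cv2.resize(im[y:y+h,x:x+w],None,fx=f,fy=f,interpolation=cv2.INTER_CUBIC)[:600])
E
python3 look.py j
```

```text
t 20.73 pos [ 0.5123 -0.2283  0.1767] rot [-1.7991e+02  1.0000e-02  1.3900e+01] F [-0.81  3.5   4.49] M [0.814 0.231 0.001] w 0.014 q [ 50.  15. -32. 103.   9.  64. -62.]
```

View pics/jj_scene.png

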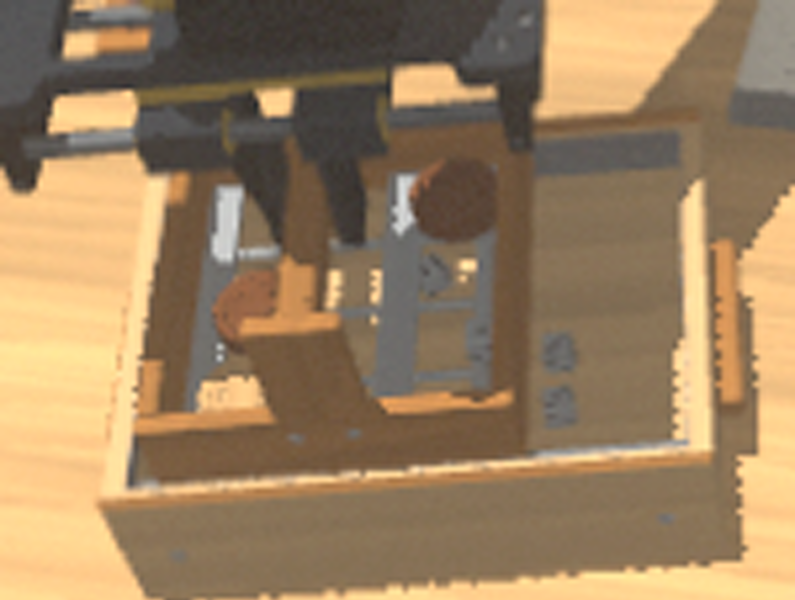

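View pics/jj_top.png

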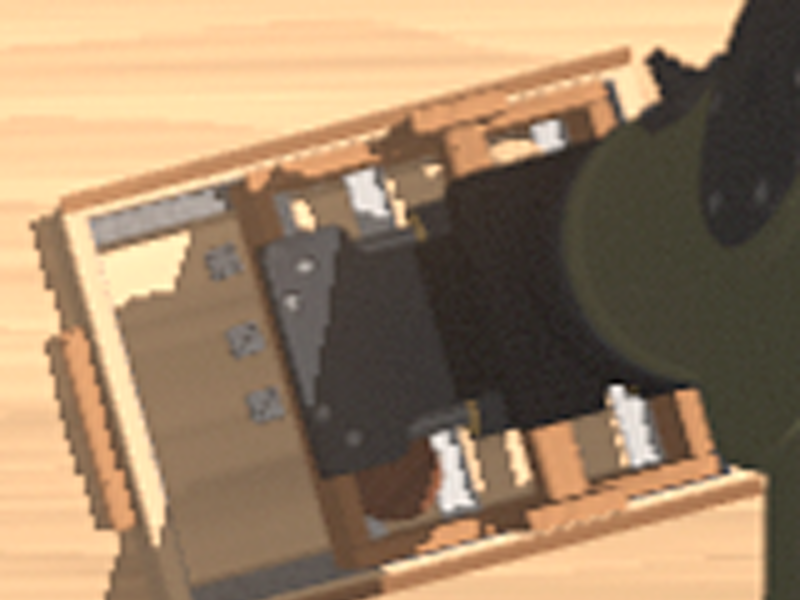

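Request:
drive_tool(commands=[[0,-1,0,0,0,0,0],[0,-1,0,0,0,0,0],[0,-1,0,0,0,0,0],[0,-1,0,0,0,0,0],[0,1,0,0,0,0,0],[0,1,0,0,0,0,0],[0,1,0,0,0,0,0],[0,1,0,0,0,0,0],[0,-1,0,0,0,0,0],[0,-1,0,0,0,0,0],[0,-1,0,0,0,0,0],[0,-1,0,0,0,0,0],[0,0,0,0,0,0,0]])

```text
time_s: 21.92
tool_pos: [0.5019, -0.1875, 0.1766]
tool_rot: [-179.9, 0.1, 14.0]
force: [-1.2, 4.6, 3.8]
grip_width: 0.0136
```

```bash
python3 d.py; python3 look.py k
```

```text
t 21.92 pos [ 0.5019 -0.1875  0.1766] rot [-1.7992e+02  6.0000e-02  1.3980e+01] F [-1.2   4.58  3.81] M [ 0.667  0.368 -0.098] w 0.0136 q [ 48.  12. -34. 106.   8.  64. -65.]
```

View pics/kk_scene.png

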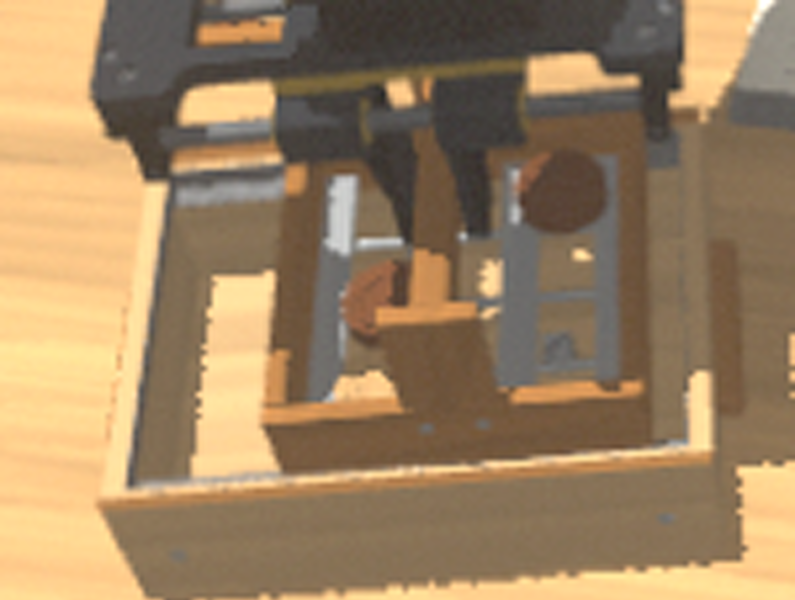

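View pics/kk_top.png

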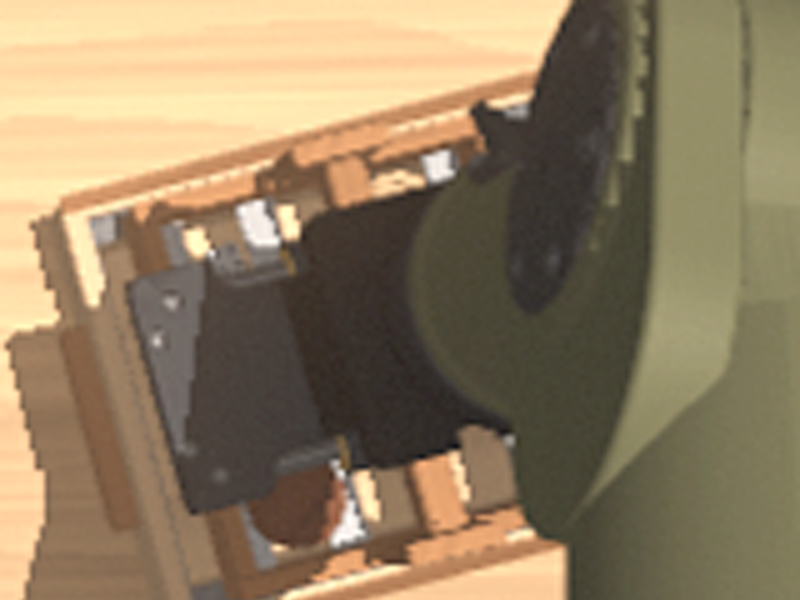

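Request:
drive_tool(commands=[[0,1,0,0,0,0,0],[0,1.1,0,0,0,0,0],[0,1.2,0,0,0,0,0],[0,1,0,0,0,0,0],[0,-1.1,0,0,0,0,0],[0,-1.1,0,0,0,0,0],[0,-1.1,0,0,0,0,0],[0,-1,0,0,0,0,0],[0,1,0,0,0,0,0],[0,1.1,0,0,0,0,0],[0,1.1,0,0,0,0,0],[0,1.1,0,0,0,0,0],[0,0,0,0,0,0,0],[0,0,0,0,0,0,0]])

```text
time_s: 23.18
tool_pos: [0.5128, -0.2346, 0.1765]
tool_rot: [179.9, -0.0, 13.7]
force: [-0.2, -2.2, 0.0]
grip_width: 0.0141
```

```bash
python3 d.py; python3 look.py l
```

```text
t 23.18 pos [ 0.5128 -0.2346  0.1765] rot [ 1.799e+02 -1.000e-02  1.367e+01] F [-0.19 -2.15  0.01] M [-0.399 -0.099  0.015] w 0.0141 q [ 50.  16. -32. 103.   9.  64. -62.]
```

View pics/ll_scene.png

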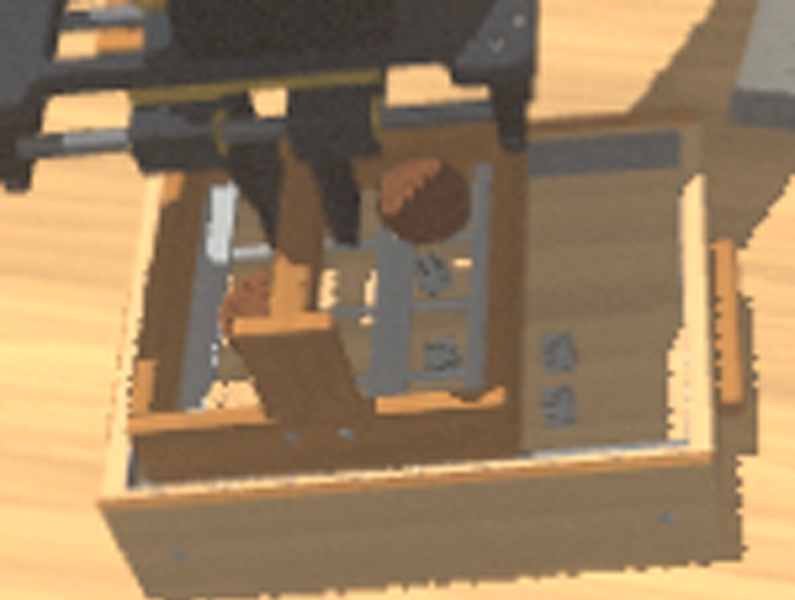

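View pics/ll_top.png

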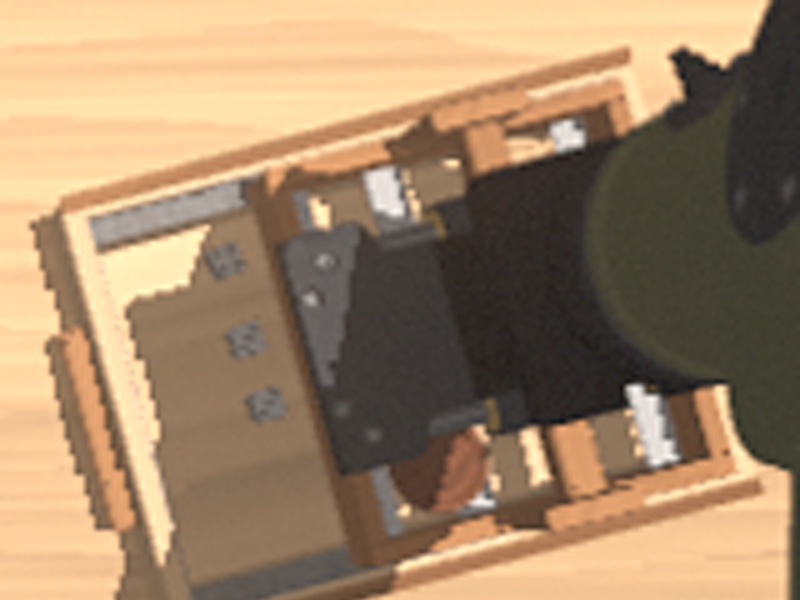

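```bash
cat > ray.py <<'E'
from h import *
pb=[0.50578798,-0.2109842,13.7775]
bias={"top":np.array([.95,-.2]),"scene":np.array([1,1.3])}
def toloc(n,q,z):
    K,k1,T=C[n]; q=np.array(q)-bias[n]
    u=cv2.undistortPoints(np.array([[q]],float),K,np.array([k1,0,0,0.]))[0,0]
    d=T[:3,:3]@[u[0],u[1],1]; s=(z-T[2,3])/d[2]; P=T[:3,3]+s*d
    a=np.radians(pb[2]); e=P[:2]-pb[:2]
    return (1000*np.array([np.cos(a)*e[0]+np.sin(a)*e[1],-np.sin(a)*e[0]+np.cos(a)*e[1]])).round(0)
E
python3 - <<'E'
from ray import *
for q in((225,260),(245,340),(265,405)): print("top",toloc("top",uncrop(q,320,155,5),.014))
for q in((558,405),(558,352),(435,272),(440,353)): print("scene",toloc("scene",uncrop(q,100,140,5.3),.014))
E
```

```text
top [51. 50.]
top [19. 51.]
top [-8. 51.]
scene [19. 48.]
scene [-7. 48.]
scene [-53.  -2.]
scene [-11.   1.]
```

Request:
drive_tool(commands=[[0,-1.1,0,0,0,0,0],[0,-1.2,0,0,0,0,0],[0,-1.2,0,0,0,0,0],[0,-1.0,0,0,0,0,0],[0,1.1,0,0,0,0,0],[0,1.2,0,0,0,0,0],[0,1.2,0,0,0,0,0],[0,1,0,0,0,0,0],[0,-1.1,0,0,0,0,0],[0,-1.2,0,0,0,0,0],[0,-1.2,0,0,0,0,0],[0,-1.0,0,0,0,0,0],[0,0,0,0,0,0,0],[0,0,0,0,0,0,0]])

```text
time_s: 24.45
tool_pos: [0.5018, -0.1868, 0.1765]
tool_rot: [-180.0, 0.0, 14.0]
force: [0.1, -0.4, -1.9]
grip_width: 0.0134
```

```bash
python3 d.py; python3 look.py m
```

```text
t 24.45 pos [ 0.5018 -0.1868  0.1765] rot [-1.7996e+02  3.0000e-02  1.3960e+01] F [ 0.1  -0.37 -1.91] M [0.203 0.039 0.038] w 0.0134 q [ 48.  12. -34. 106.   8.  63. -65.]
```

View pics/mm_scene.png

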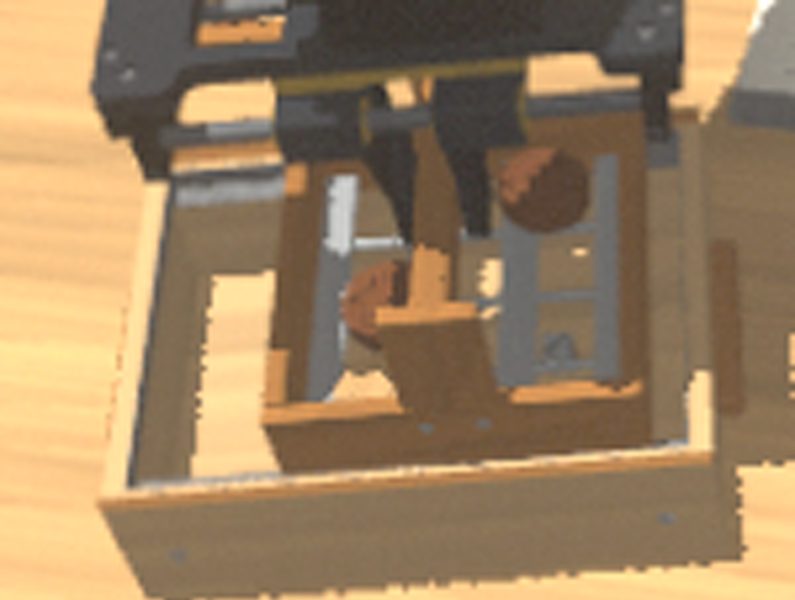

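View pics/mm_top.png

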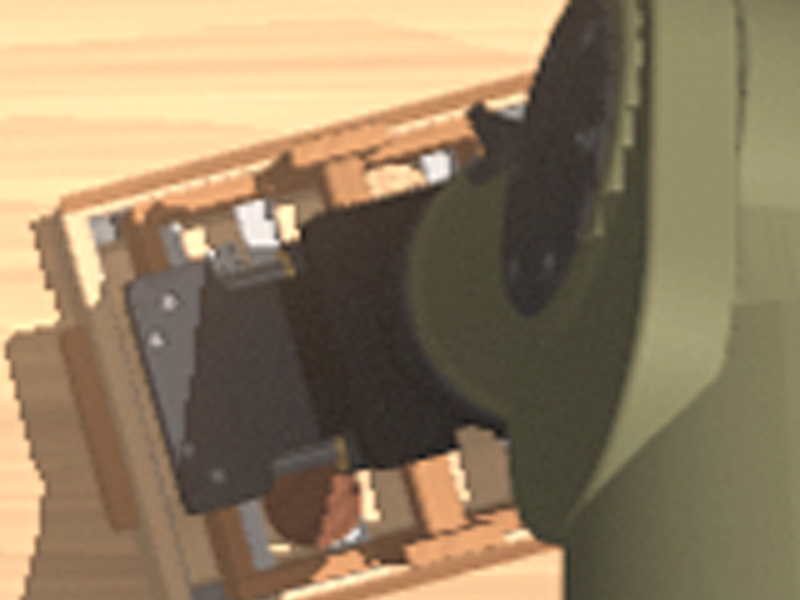

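Request:
drive_tool(commands=[[0,1.1,0.01,0,0,0,0],[0,1.2,0.01,0,0,0,0],[0,1.2,0,0,0,0,0],[0,1.0,0,0,0,0,0],[0,-1.2,0,0,0,0,0],[0,-1.2,0,0,0,0,0],[0,-1.2,0,0,0,0,0],[0,-1,0,0,0,0,0],[0,1.2,0,0,0,0,0],[0,1.2,0,0,0,0,0],[0,1.2,0,0,0,0,0],[0,1.0,0,0,0,0,0],[0,-1,0,0,0,0,0],[0,-0.9,0,0,0,0,0],[0,-0.4,0,0,0,0,0],[0,0,0,0,0,0,0],[0,0,0,0,0,0,0]])

```text
time_s: 25.97
tool_pos: [0.5072, -0.2086, 0.1765]
tool_rot: [-179.9, 0.0, 13.9]
force: [-1.0, 2.7, 0.6]
grip_width: 0.0138
```

Request:
drive_tool(commands=[[0,0,0,0,0,0,0.2],[0,0,0,0,0,0,0.26],[0,0,0,0,0,0,0.34],[0,0,0,0,0,0,0.42],[0,0,0,0,0,0,0.5],[0,0,0,0,0,0,0.5]], force=3)

```text
time_s: 26.47
tool_pos: [0.5073, -0.2102, 0.1765]
tool_rot: [180.0, -0.0, 13.8]
force: [-0.3, 0.5, -0.4]
grip_width: 0.0399
```

```bash
python3 d.py
```

```text
t 26.47 pos [ 0.5073 -0.2102  0.1765] rot [179.98  -0.    13.79] F [-0.28  0.46 -0.36] M [ 0.055  0.044 -0.036] w 0.0399 q [ 49.  14. -33. 105.   8.  64. -63.]
```

Request:
drive_tool(commands=[[0,0,-0.3,0,0,0,0.5],[0,0,-1,0,0,0,0.5],[0,0,-2,0,0,0,0.5],[0,0,-3,0,0,0,0.5],[0,0,-3,0,0,0,0.5],[0.4,-1.5,-2,0,0,0,0.5],[0.7,-3,-1,0,0,0,0.5],[0.8,-3.5,0,0,0,0,0.5],[0.8,-3.5,0,0,0,0,0.5],[0.8,-3.5,0,0,0,0,0.5],[0.8,-3.5,0,0,0,0,0.5],[0.8,-3.5,0,0,0,0,0.5],[0.8,-3.5,0,0,0,0,0.5],[0.8,-3.5,0,0,0,0,0.5],[0.8,-3.5,0,0,0,0,0.5],[0.5,-2,0,0,0,0,0.5],[0.2,-1,0,0,0,0,0.5]])

```text
time_s: 27.88
tool_pos: [0.5014, 0.1586, 0.3007]
tool_rot: [-179.9, -0.1, 14.1]
force: [-0.2, -0.9, 0.6]
grip_width: 0.0436
```

```bash
python3 d.py; python3 look.py n
```

```text
t 27.88 pos [0.5014 0.1586 0.3007] rot [-1.7994e+02 -1.0000e-01  1.4140e+01] F [-0.18 -0.86  0.56] M [ 0.013 -0.032 -0.055] w 0.0436 q [  28.    7.  -52.   99.    5.   77. -100.]
```

View pics/nn_scene.png

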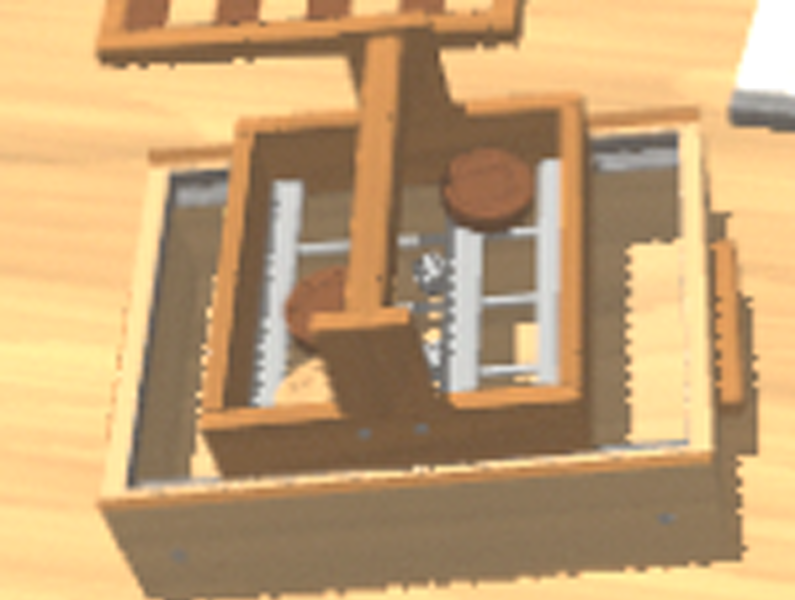

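View pics/nn_top.png

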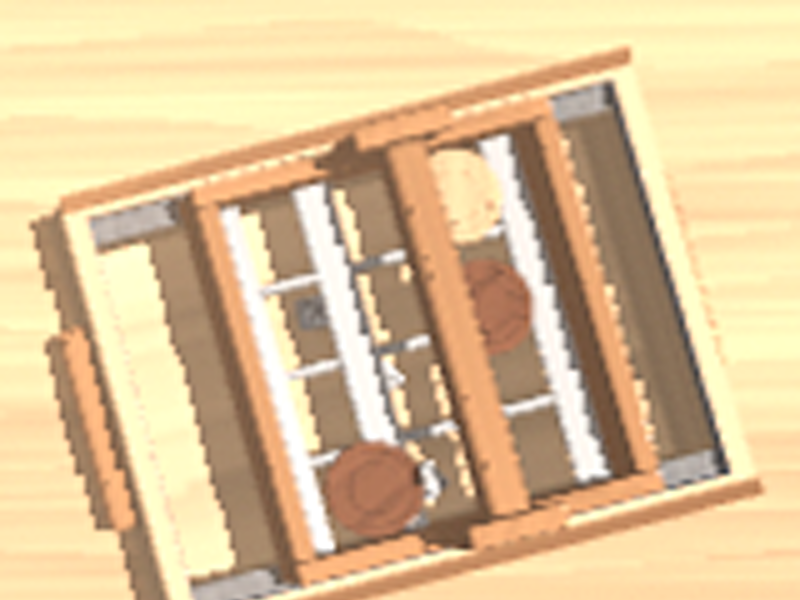

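Run:
```python
from ray import *
for q in((312,310),(395,372),(430,482)): 
    print("top floor",toloc("top",uncrop(q,320,155,5),.014),"sieve",toloc("top",uncrop(q,320,155,5),.066))
for q in((430,270),(434,355)): print("scene",toloc("scene",uncrop(q,100,140,5.3),.014),toloc("scene",uncrop(q,100,140,5.3),.066))
t=cv2.imread("pics/n_top.png");s=cv2.imread("pics/n_scene.png")
cv2.imwrite("pics/p1.png",cv2.resize(t[180:275,355:460],None,fx=6.2,fy=6.2,interpolation=cv2.INTER_CUBIC))
cv2.imwrite("pics/p2.png",cv2.resize(s[155:225,135:215],None,fx=8,fy=8,interpolation=cv2.INTER_CUBIC))
```

```text
top floor [23. 23.] sieve [21. 34.]
top floor [-8. -2.] sieve [-9. 11.]
top floor [-53.  -3.] sieve [-51.   9.]
scene [-54.  -4.] [-10.   7.]
scene [-11.  -1.] [30. 10.]
```

View pics/p1.png

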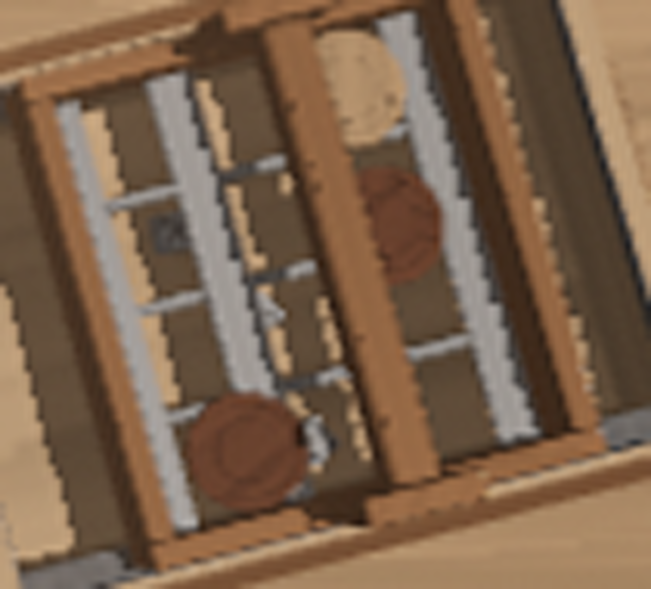

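View pics/p2.png

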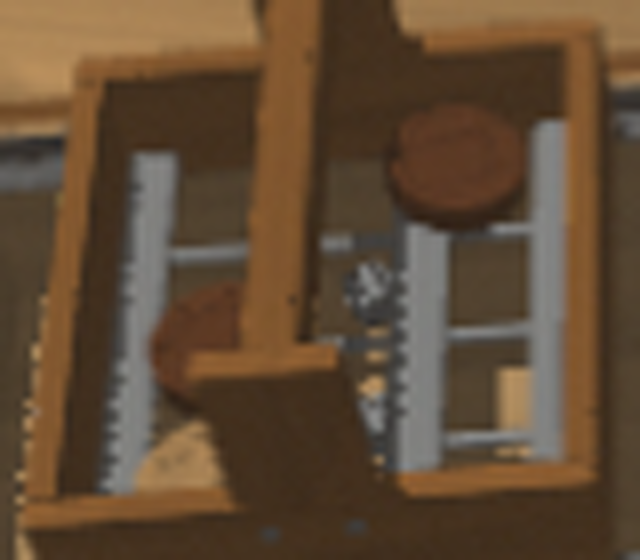

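Run:
```python
from ray import *
print("kk scene",toloc("scene",uncrop((558,348),100,140,5.3),.014)," mm",toloc("scene",uncrop((560,350),100,140,5.3),.014))
print("kk top", toloc("top",uncrop((235,262),320,155,5),.014))
L=np.array([[.051,.050,.014],[.019,.051,.014],[-.008,.051,.014],[-.053,-.003,.014],[-.010,0,.014],[.023,.023,.014]])
for n,x0,y0,f in(("top",355,180,6.2),("scene",135,155,8)):
    q=proj(n,W(pb,L))+bias[n]; print(n,((q-[x0,y0]+.5)*f-.5).round(0).tolist())
```

```text
kk scene [-9. 48.]  mm [-8. 49.]
kk top [49. 47.]
top [[63.0, 168.0], [87.0, 266.0], [111.0, 349.0], [317.0, 444.0], [269.0, 314.0], [170.0, 231.0]]
scene [[568.0, 595.0], [573.0, 492.0], [574.0, 408.0], [375.0, 291.0], [379.0, 417.0], [464.0, 513.0]]
```

Run:
```python
import ray
from ray import *
ray.pb=[0.55327,0.22799,12.99]
for q in((120,245),(172,170),(190,250),(206,315),(325,335),(335,398)): print("top",toloc("top",uncrop(q,120,150,5),.016))
for q in((157,190),(170,245),(380,345)): print("scene",toloc("scene",uncrop(q,350,195,5),.016))
```

```text
top [27. 53.]
top [51. 26.]
top [18. 26.]
top [-8. 25.]
top [-28. -19.]
top [-53. -17.]
scene [-56. -19.]
scene [-30. -20.]
scene [22. 52.]
```

Run:
```python
import cv2,numpy as np
for n,(x,y,w,h) in(("scene",(255,175,50,90)),("top",(265,170,50,100))):
    a=cv2.imread(f"pics/{n}0.png")[y:y+h,x:x+w];b=cv2.imread(f"pics/n_{n}.png")[y:y+h,x:x+w]
    cv2.imwrite(f"pics/q_{n}.png",cv2.resize(np.hstack([a,b]),None,fx=5,fy=5,interpolation=cv2.INTER_CUBIC))
```

View pics/q_scene.png

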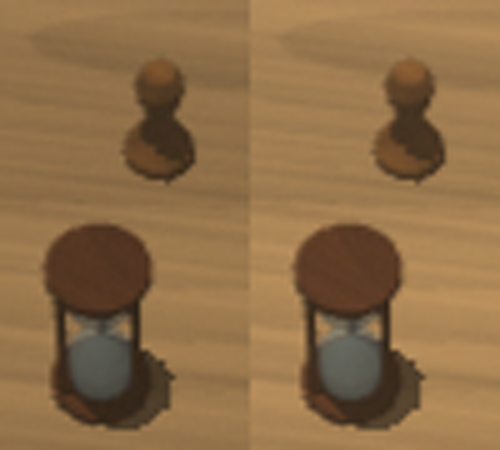

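View pics/n_scene.png

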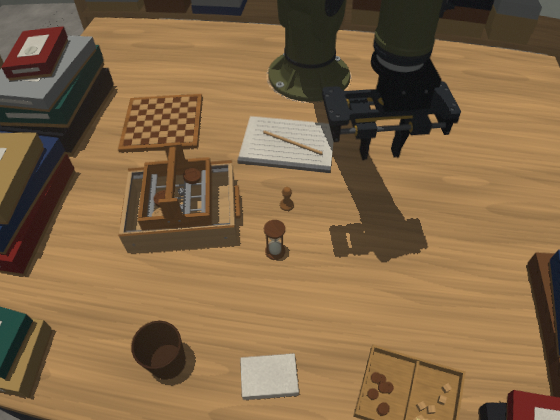

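```bash
python3 -c "
from cell import env
print(env.sign_off())"
```

```text
the job is handed in; nothing more can be done
None
```

I carried the sieve by its handle to the catch box, lowered it onto the rails and shook it about ±24 mm. I then let go with the arm clear and handed the job in at about 28 s.

**Dice:** I counted all six on the box floor. Five were seen in at least one picture taken during the shaking. The sixth I could see only in the last top view, and its position matches where the remaining die started. Two caveats on that count:
- No single picture shows all six together.
- The slat at y = -18 is hidden behind the handle in both cameras, so the count rests on matching positions across pictures.

**Sieve and draughts:** the three draughts are still in the sieve, which sits level near the middle of the rails.

**Pawn and timer:** they look the same before and after in the scene camera.

**Forces:** the first set-down built up about 6.5 N sideways and 6.4 N upward on the tool. I opened the grip to relieve it and gripped again before shaking. At the end of each shaking call the readings were 5 N or less in any direction. Forces within a call were not recorded, so I cannot show that no peak passed 25 N. The sieve kept about 10 mm or more clear of the end walls at the positions I read. Once, at the end of a stroke, the tool carried about 1.9 N of the sieve's roughly 5 N, so it stayed on the rails.

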